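# Stop the vinegar jug with the tongs

### The job

Take the sprung tongs from their stand and use them, never your fingers, to pick the slimmer of the two freshly boiled stoppers out of the wooden drying block; squeeze it only lightly. Put it into the neck of the little white jug and, with the tongs, press it fully home until its flange sits on the rim, without forcing it. Then let go of it and put the tongs back upright in their stand; leave the thicker stopper and everything else where they are.

Things in the scene. Friction and masses are not known exactly. Their poses are not given: they have to be found in the camera images.
- tongs_grip (a point): small U-shaped steel sprung tongs, 125 mm tall, 18 mm wide, upright in their stand, bow up, jaws down. This point is midway between the arms, 90 mm above the underside of the jaws: grip here from above, closing along the tongs' y (z up). 54 mm over both finger rests; 36 mm of arms and bow rise above it. A spring pushes the rests apart with 5 N (open) to 8 N, so a light grip 50 to 53 mm wide carries them, jaws open
- tongs_plate (a point): middle of the outer face of the flat finger plate (20 mm wide, 26 mm high) on the straight arm, which is one piece with the bow: at y = +27 mm, 90 mm above the underside of the jaws. A finger lies flat on it and so keeps the tongs upright
- tongs_hinge (a point): hinge of the other arm, at the end of the bow, at y = -10 mm, 120 mm above the underside of the jaws. That arm slants outward, then runs straight down; it has a round finger rest, outer side at y = -27 mm when open, 30 mm below the hinge
- tongs_jaws (a point): midway between the open jaws, 7.5 mm above their underside. Jaws 15 mm high, 40 mm apart when open, 50 mm over their backs; two upright ridges 10 mm apart on each centre a round knob. Each mm off the width at the finger rests shuts the jaws by about 3.6 mm; the hinged jaw does nearly all the moving and rises 1 mm as it shuts. A gripped 14 mm knob has its axis at y = +14.5 mm, 12.5 mm inside the plate's face
- tongs_arm (a joint): angle of the hinged tongs arm, rad: 0 open, grows as the tongs are squeezed; about 0.26 with the 14 mm knob gripped (finger rests about 46 mm apart), 0.36 shut on nothing. Jaw force is about 0.28 times (finger force less the spring's 8 N)
- tongs: the tongs again: origin centred between the feet of the open jaws, on their underside; y across the arms, z up
- tongs_jaw: the jaw at the end of the hinged arm, steel, 18 x 6 x 15 mm; origin at its middle
- stand: dark wooden stand for the tongs, fixed: a pocket 26 mm (x) by 62 mm (y) inside, open at the top, walls up to 40 mm above the table, its floor 6 mm above the table, foot 60 x 96 mm. Origin at the centre of its underside; the tongs' arms lie apart along its y
- block: wooden drying block, fixed, 56 x 150 x 30 mm, with two wells 23 mm across and 24 mm deep at y = -35 and y = +35 mm; a stopper stands in each, its flange on the top of the block. Origin at the centre of its underside
- stopper_mid (a point): slimmer steel stopper, 54 mm tall, which fits the jug; this point is its centre, 27 mm above its lower end, z up. From below: plug 16 mm across, 18 mm long, tapered to 10 mm over its lowest 6 mm; flange 30 mm across, 4 mm thick (9 to 5 mm below this point); straight round knob 14 mm across up to 23 mm above this point; cap 16 mm across, 4 mm high
- stopper: the slimmer stopper again, about 50 g, to be squeezed with no more than 12 N at a jaw; origin at the centre of its lower end
- big_stopper_mid (a point): the thicker steel stopper: same height and knob, plug 21 mm and flange 38 mm across, too thick for the jug; to be left alone. The point is its centre, 27 mm above its lower end
- jug: small white ceramic vinegar jug, fixed, belly 80 mm across, neck 34 mm across outside, a low loop handle at +y; origin at the centre of its underside
- jug_mouth (a point): centre of the jug's mouth, level with the rim, 85 mm above the table; z up. The bore is 19 mm across. From 10 mm below the rim it holds a stiff rubber seal that the plug must push down: it yields under about 9 N, stays where pushed, and lets the plug down until the flange rests on the rim. Over 20 N counts as forcing
- mug: black mug, bystander, 106 mm tall, origin under its centre
- mill: dark wooden pepper mill, bystander, 150 mm tall, origin under its centre
- spoon: wooden spoon lying on the table, bystander, 316 mm long, origin under its centre
- garlic: garlic bulb, bystander, 56 mm, origin under its centre
- tin: short food tin, bystander, 75 mm across, 58 mm tall, origin under its centre
There are look-alikes about, which are no part of the job. There is more than one size of the tongs; the job needs the smaller. What is shaped like the jug but pink is not meant.

How it is judged:
By the outcome, as a careful person would: the job done as asked, in the order asked, and still so for the second after the job is handed in, with the robot touching nothing.
It also fails if it takes over 59 s, if anything falls off the work surface, if the arm or the gripper's body presses on something with over 40 N, if the wrist force passes 120 N, or if a joint passes its speed limit or range.

### The arm

A 6-joint arm with a two-finger parallel gripper is mounted at the origin on a cart in front of the work surface, level with it; the furniture and walls round the work are solid. World frame = base frame: x ahead of the robot, y to its left, z up, the work surface at z = 0. Lengths are in m, angles in rad, forces in N, time in s.
With the tool pointing down it reaches from about 0.35 to 0.95 m from the base axis. Payload 17.4 kg.
Tool frame: the origin (TCP) lies at the very end of the fingers, on their centre line; the grasp point (between the pads) lies grip_depth behind it (grip_depth is the distance from the TCP to the grasp point, in m); z points along the fingers, y is the line along which they close (so a half turn about z gives the same grasp; the last joint's range is limited). The gripper opens to 93 mm and grips with 3 to 60 N. Pads are 15 mm wide; open, the fingers measure 128 mm over their backs; the gripper's body (75 mm by 188 mm) begins 65 mm behind the grasp point.
Start: joints at [1.245, 0.116, 1.442, -0, 1.584, -0.038], TCP at [0.192, 0.647, 0.185] pointing down, gripper open.
Joint ranges: [-2.83, 2.83], [-0.83, 2.19], [0.07, 2.5], [-1.14, 4.28], [0.01, 3], [-2.97, 2.97]. Speed limits (rad/s): [1.89, 1.89, 2.22, 3.14, 3.14, 3.14].

### API

Orientations are given as a unit quaternion [w, x, y, z].
In Python, from bench import * gives the robot as it stands.
- The arm moves only by the tool carry_out, never from a script. Its argument "moves" is a list of rows, each a list of 6 numbers: the shift along the world's x, y, z in units of 25 cm (1.0 is 25 cm), then the turn, a rotation vector about the world's x, y, z in units of 360 degrees (1.0 is 360 degrees). A call has 1 to 12 rows; each row is the pose to reach, as a shift and turn from the pose commanded when the call began, turning the shorter way round; what a row does not reach only later rows make up. A row lasts 1/12 s, in which the tool goes at most 41.7 mm and 7.16 degrees, less where a joint would pass 70% of its speed; a pose out of reach is approached as far as the arm can. A call with a number of a shift or a turn outside -1 to 1 is refused whole. A call with a gripper value outside its range is refused whole. "hand" is the opening, from -1 (shut) to 1 (fully open), set as the call begins (left out, the last holds). The fingers move at their own pace and stop on an object; "squeeze" is the grip in N (left out, the last holds). Time passes only in rows, so rows that repeat a pose let the fingers close. It gives the time, the measured TCP pose, the force, the opening and the grip force at its end, in the units of the state.
- observe(): the state, without advancing time (a new reading comes with each control period).
- grab_frame(name): name is "side" or "top"; returns a dict with "frame" (480x640x3 uint8, red, green, blue), "intrinsics" (3x3 intrinsics, pixels), "eye" and "attitude" of the camera in the world. Camera axes: x right, y down, z forward; pixel columns grow to the right and rows downward; lengths in m; the calibration is good to about 2 mm. A picture is of the moment at which its call begins. There is no depth.
- finish_job(): hands the job in; it is judged then, once.
Trained networks look in the newest picture that a camera, given by its name, has taken for a name from the list of things; names that differ only in an ending like _2 or _b are one class to them, and where a whole thing is asked for, a point or a joint stands for the part that bears it (a point fixed in the world has none). Each returns a list of dicts, best first, with "conf" (0 to 1); they miss things now and then, are a little off and sometimes report something else, mostly with a low value. They report only what shows in the picture. A call takes as long as a camera call. They do not tell look-alikes from the thing itself.
- spot_in(query, camera): "at" ([row, column] in pixels, amid what is visible of it).
- pinpoint(query, camera): "at" ([row, column] in pixels: a listed point, or the origin of a listed thing).
The state is a dict: "time": time; "joints": joint angles; "joint_vel": joint speeds; "joint_torque": joint torques, N m; "eef_pos": TCP position; "orientation": TCP orientation; "wrist_force": force on the tool from outside, world axes, zero at the start; "moment": the same for the moment, N m; "gripper_width": finger opening in m; "grip_force": force on a finger pad.
Only numpy, scipy, OpenCV 4.12 (cv2) and the standard library are available. Lean on these libraries where they do the work, as an engineer would, in place of code of your own. Each camera call takes 0.05 s, during which the arm holds its last target. There are 200 camera calls.

## Working session

There is one attempt and no reset: what is moved stays moved. The work goes in short steps, Python scripts to look and compute and a tool call to move; the robot and the scene stay as the last step left them, time stands still between calls to the robot, and variables do not carry over. Pictures are saved under pics/ and viewed, at most 10 in all, crops included, and the job is handed in when it is done.

Besides the shell and the picture viewer there is one more tool, called after "Emit:" by a JSON object that holds its "name" and its "arguments", one argument or row to a line. carry_out: Moves the arm, as the interface text tells. Shifts and turns lie within -1 to 1; 1 stands for 25 cm of shift or 360 degrees of turn. Its arguments: {"type":"object","properties":{"moves":{"type":"array"},"hand":{"type":"number"},"squeeze":{"type":"number"}},"required":["moves"]}

```bash
mkdir -p pics; ls
cat > h.py <<'E'
from bench import *
import numpy as np, cv2
from scipy.spatial.transform import Rotation as R
def rot(a):
    a=np.array(a,float)
    return a if a.shape==(3,3) else R.from_quat([a[1],a[2],a[3],a[0]]).as_matrix()
def ray(f,at):
    K=np.array(f["intrinsics"]);A=rot(f["attitude"])
    d=A@np.linalg.inv(K)@np.array([at[1],at[0],1.]);return np.array(f["eye"]),d/np.linalg.norm(d)
def atz(f,at,z):
    e,d=ray(f,at);return e+d*(z-e[2])/d[2]
def proj(f,p):
    c=rot(f["attitude"]).T@(np.array(p)-f["eye"]);u=np.array(f["intrinsics"])@c;return [round(u[1]/u[2],1),round(u[0]/u[2],1)]
def tri(f1,a1,f2,a2):
    e1,d1=ray(f1,a1);e2,d2=ray(f2,a2)
    t=np.linalg.lstsq(np.c_[d1,-d2],e2-e1,rcond=None)[0]
    p,q=e1+t[0]*d1,e2+t[1]*d2;return (p+q)/2,np.linalg.norm(p-q)
E
python3 - <<'E'
from h import *
s=observe();print({k:np.round(v,3) for k,v in s.items()})
for n in("side","top"):
    f=grab_frame(n);cv2.imwrite(f"pics/{n}0.png",f["frame"][:,:,::-1]);print(n,np.round(f["eye"],3),np.round(rot(f["attitude"]),3).tolist(),f["intrinsics"])
    for q in("tongs_grip","tongs_plate","tongs_hinge","tongs_jaws","stand","block","stopper_mid","big_stopper_mid","jug","jug_mouth","tongs"):
        print(q,[(np.round(d["at"],1).tolist(),round(d["conf"],2)) for d in pinpoint(q,n)][:4])
E
```

```text
pics
{'time': np.float64(0.0), 'joints': array([ 1.245,  0.116,  1.442, -0.   ,  1.584, -0.038]), 'joint_vel': array([ 0.   ,  0.001, -0.001, -0.001, -0.002,  0.   ]), 'joint_torque': array([-1.0000e-03, -7.2124e+01, -6.2261e+01,  7.8000e-02,  2.4000e-02,
       -0.0000e+00]), 'eef_pos': array([0.192, 0.647, 0.185]), 'orientation': array([-0.   ,  0.143,  0.99 , -0.001]), 'wrist_force': array([-0.531, -0.388,  0.187]), 'moment': array([ 0.013, -0.008, -0.013]), 'grip_force': np.float64(0.0), 'gripper_width': np.float64(0.093)}
side [0.238 0.741 0.856] [[-0.925, -0.255, 0.282], [-0.38, 0.619, -0.687], [0.0, -0.743, -0.67]] [[511.84397271   0.         319.86467956]
 [  0.         511.84397271 238.52963644]
 [  0.           0.           1.        ]]
tongs_grip [([314.5, 153.8], 0.83), ([356.8, 303.7], 0.79)]
tongs_plate [([362.8, 298.8], 0.79), ([325.6, 138.1], 0.7)]
tongs_hinge [([293.4, 154.5], 0.87), ([339.1, 306.9], 0.56), ([355.9, 303.6], 0.23)]
tongs_jaws [([381.0, 307.2], 0.92), ([353.5, 166.6], 0.81), ([356.4, 303.0], 0.58), ([362.9, 298.4], 0.36)]
stand [([381.9, 308.6], 0.57)]
[... 541 characters left out ...]
        ]]
tongs_grip [([175.0, 188.2], 0.74), ([282.1, 208.0], 0.58), ([317.5, 274.0], 0.29)]
tongs_plate [([177.0, 173.5], 0.8), ([281.0, 196.0], 0.55)]
tongs_hinge [([173.4, 189.6], 0.66), ([278.9, 209.6], 0.5)]
tongs_jaws [([189.8, 199.5], 0.65), ([286.3, 215.1], 0.56)]
stand [([287.6, 216.1], 0.69), ([316.4, 336.2], 0.57)]
block [([263.1, 310.2], 0.97)]
stopper_mid [([257.3, 321.1], 0.63)]
big_stopper_mid [([312.7, 336.9], 0.65), ([263.0, 297.0], 0.55)]
jug [([285.0, 433.0], 0.92), ([261.7, 392.4], 0.84), ([319.1, 276.2], 0.57)]
jug_mouth [([281.6, 438.9], 0.77), ([260.6, 393.2], 0.71), ([283.4, 213.7], 0.6)]
tongs [([186.0, 198.2], 0.57), ([283.3, 215.2], 0.53), ([264.9, 295.9], 0.43)]
```

View pics/side0.png

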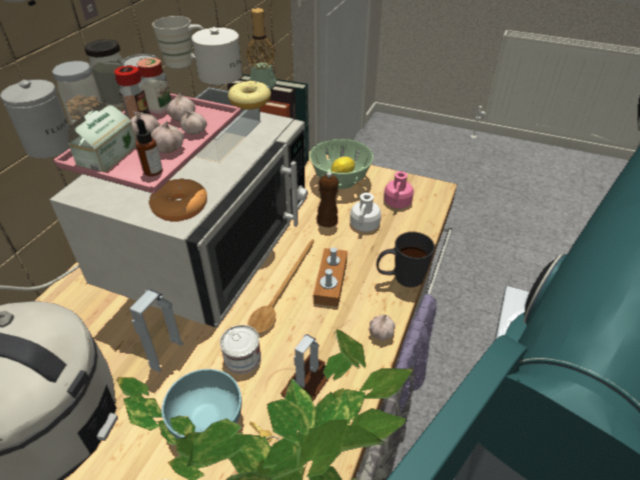

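View pics/top0.png

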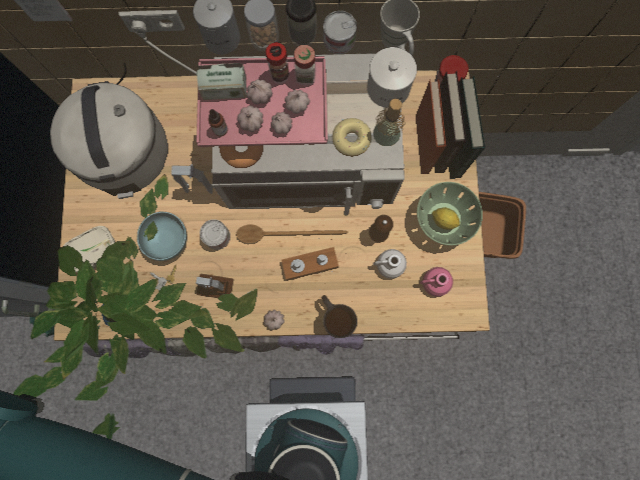

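Run:
```python
from h import *
F={n:grab_frame(n) for n in("side","top")}
P={"tongsA_grip":((356.8,303.7),(282.1,208)),"tongsA_plate":((362.8,298.8),(281,196)),"tongsA_hinge":((339.1,306.9),(278.9,209.6)),"tongsA_jaws":((381,307.2),(286.3,215.1)),
"tongsB_grip":((314.5,153.8),(175,188.2)),"tongsB_hinge":((293.4,154.5),(173.4,189.6)),"tongsB_plate":((325.6,138.1),(177,173.5)),"tongsB_jaws":((353.5,166.6),(189.8,199.5)),
"stop":((257.6,334.6),(257.3,321.1)),"big":((278.4,328.3),(263,297)),"block":((280.9,329.1),(263.1,310.2)),
"m1":((194.8,365.8),(260.6,393.2)),"m2":((174.5,402.4),(281.6,438.9)),"jug1":((220.5,368.7),(261.7,392.4)),"jug2":((197.6,398.9),(285,433))}
for k,(a,b) in P.items():
    p,e=tri(F["side"],a,F["top"],b);print(k,np.round(p,4),round(e,4))
f=F["side"]["frame"][140:420,120:460,::-1]
cv2.imwrite("pics/crop.png",cv2.resize(f,None,fx=2.1,fy=2.1,interpolation=cv2.INTER_CUBIC))
```

```text
tongsA_grip [0.4707 0.2515 0.0826] 0.0005
tongsA_plate [0.47   0.2783 0.1017] 0.0047
tongsA_hinge [0.4719 0.239  0.1197] 0.0057
tongsA_jaws [0.4675 0.2484 0.0023] 0.0021
tongsB_grip [0.7513 0.2992 0.1259] 0.0057
tongsB_hinge [0.7438 0.2856 0.1715] 0.0009
tongsB_plate [0.7476 0.3373 0.1382] 0.0044
tongsB_jaws [0.7493 0.2981 0.0038] 0.001
stop [ 0.5322 -0.0501  0.0391] 0.011
big [0.5195 0.0166 0.0395] 0.0076
block [ 0.528  -0.018  -0.0068] 0.0025
m1 [ 0.5173 -0.2401  0.0884] 0.0016
m2 [ 0.4576 -0.3576  0.0895] 0.0003
jug1 [ 5.176e-01 -2.507e-01  2.000e-04] 0.0186
jug2 [ 0.4578 -0.3566  0.0145] 0.0014
```

View pics/crop.png

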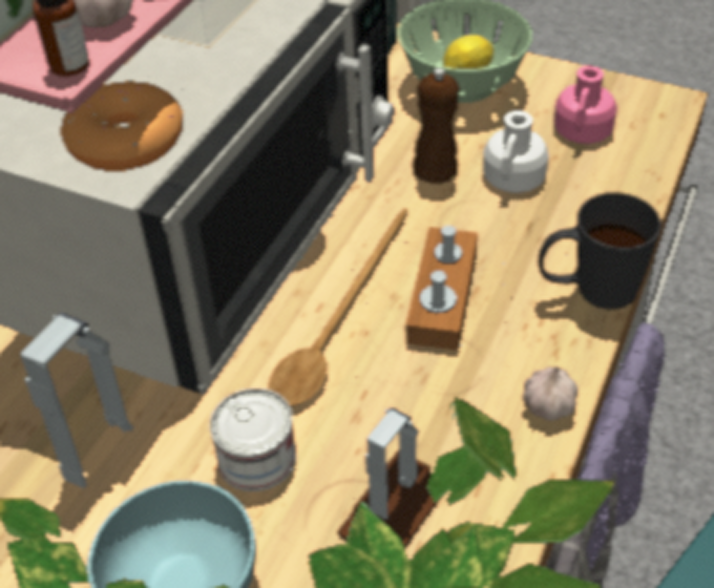

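The side view shows two sprung tongs. A at about (357,304) is small and stands in the dark stand. B at about (325,155) is larger and free-standing. A is the one meant.

The block holds two stoppers. The one at (257,335) has a narrower flange in the crop, about 27 px against 36 px, so it is the slimmer one. The one at (278,328) is thicker. The white jug is at (212,367). The pink one at (190,400) isn't meant.

Next I'll fit the poses.

Run:
```python
import bench; print([n for n in dir(bench) if n[0]!='_'], getattr(bench,'grip_depth',None))
from h import *
from scipy.optimize import least_squares
F={};obs=[]
seed={"tongs":(.470,.250),"stopper":(.53,-.05),"big":(.52,.017),"jug":(.517,-.24)}
T={"tongs_grip":(0,0,.096),"tongs_plate":(0,.027,.096),"tongs_hinge":(0,-.010,.126),"tongs_jaws":(0,0,.0135),"stand":(0,0,0),"tongs":(0,0,.006)}
S={"block":None,"stopper_mid":.039,"stopper":.012,"big_stopper_mid":.039,"jug_mouth":.085,"jug":0.}
for n in("side","top"):
    F[n]=grab_frame(n)
    for q,l in T.items():
        p0=np.r_[.47,.25,0]+l
        c=[d for d in pinpoint(q,n) if np.hypot(*(np.array(d["at"])-proj(F[n],p0)))<14 and d["conf"]>.4]
        if c: obs.append((n,q,c[0]["at"]));print(n,q,np.round(c[0]["at"],1),round(c[0]["conf"],2))
    for q in S:
        for d in pinpoint(q,n)[:3]:
            z=S[q] or 0; print(n,q,np.round(d["at"],1),round(d["conf"],2),np.round(atz(F[n],d["at"],z)[:2],4))
def res(v,O):
    c,s=np.cos(v[2]),np.sin(v[2]);r=[]
    for n,q,a in O:
        l=T[q];r+=list(np.array(proj(F[n],(v[0]+c*l[0]-s*l[1],v[1]+s*l[0]+c*l[1],l[2])))-a)
    return r
for O in(obs,[o for o in obs if o[0]=="side"],[o for o in obs if o[0]=="top"]):
    r=least_squares(res,[.47,.25,0],args=(O,),loss="soft_l1");print("tongs",np.round(r.x,4),round(r.cost,1))
print("leaf",tri(F["side"],(352,347),F["top"],(302,238)))
# mosaics
for nm,n,c in(("mt","top",((286,214),(262,310),(262,392))),("ms","side",((372,304),(270,332),(208,366)))):
    L=[]
    for r,k in c: L.append(cv2.resize(F[n]["frame"][r-40:r+40,k-22:k+22,::-1],None,fx=6,fy=6,interpolation=cv2.INTER_CUBIC))
    cv2.imwrite(f"pics/{nm}.png",np.hstack(L))
print(observe()["time"])
```

```text
['MotionError', 'finish_job', 'grab_frame', 'grip_depth', 'observe', 'pinpoint', 'spot_in'] 0.0188
side tongs_grip [357.3 304.8] 0.97
side tongs_plate [363.3 296.9] 0.97
side tongs_hinge [338.3 307.4] 0.83
side tongs_jaws [378.5 307.2] 0.68
side tongs [381.2 305.2] 0.89
side block [278.3 330.8] 0.87 [ 0.5239 -0.0212]
side block [225.  367.7] 0.47 [ 0.5049 -0.2329]
side stopper_mid [257.  334.9] 0.69 [ 0.5267 -0.0526]
side stopper_mid [278.1 403. ] 0.26 [ 0.3644 -0.0473]
side stopper [267. 331.] 0.7 [ 0.5326 -0.0442]
side stopper [339.2 306.5] 0.33 [0.5034 0.1659]
side big_stopper_mid [281.2 327.6] 0.64 [0.5141 0.0243]
side big_stopper_mid [277.3 402. ] 0.49 [ 0.3671 -0.0488]
side jug_mouth [196.7 365.3] 0.95 [ 0.518  -0.2366]
side jug_mouth [173.  400.2] 0.66 [ 0.4659 -0.3684]
side jug [200.4 397.4] 0.93 [ 0.4627 -0.3618]
side jug [222.8 365.2] 0.65 [ 0.5137 -0.2388]
top tongs_grip [283.9 209.4] 0.63
top tongs_plate [283.7 195.7] 0.66
top tongs_hinge [280.9 212.7] 0.66
top tongs_jaws [286.2 216.7] 0.79
top stand [284.7 216.4] 0.56
top tongs [284.5 214.7] 0.64
top block [263.4 311.1] 0.93 [ 0.5273 -0.0204]
top stopper_mid [256.1 319.6] 0.56 [ 0.5412 -0.045 ]
top stopper [258.1 324.5] 0.61 [ 0.5396 -0.0585]
top big_stopper_mid [263.6 297.3] 0.62 [0.5217 0.0166]
top jug_mouth [258.9 392.7] 0.93 [ 0.5216 -0.2396]
top jug [281.5 433.8] 0.94 [ 0.4684 -0.3624]
top jug [264.4 389.9] 0.75 [ 0.5194 -0.242 ]
tongs [0.47 0.25 0.  ] 20.2
tongs [0.47 0.25 0.  ] 8.7
tongs [0.47 0.25 0.  ] 11.5
leaf (array([0.41667369, 0.17877758, 0.03328501]), np.float64(0.008286411322893907))
2.6
```

```bash
python3 -c "
import cv2,numpy as np
a=cv2.imread('pics/mt.png');b=cv2.imread('pics/ms.png');a=a[90:390];b=b[90:390]
cv2.imwrite('pics/mm.png',np.vstack([a,b]))"
```

```text
(no output)
```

View pics/mm.png

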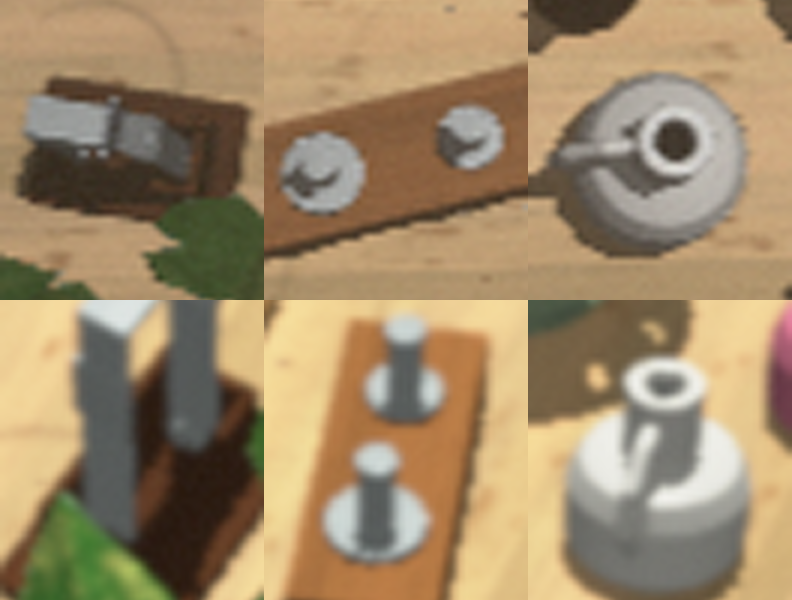

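```bash
sed -i 's/return \[round(u\[1\]\/u\[2\],1),round(u\[0\]\/u\[2\],1)\]/return [u[1]\/u[2],u[0]\/u[2]]/' h.py
python3 - <<'E'
from h import *
from scipy.optimize import least_squares
F={n:grab_frame(n) for n in("side","top")}
for k,z,s,t in(("jug",.085,(196.6,366.4),(259.9,394.25)),("slim_fl",.034,(259.4,332.9),(259.4,321.9)),("slim_cap",.062,(249.1,333.1),None),("big",.034,(281.7,328.2),(265.6,297.2))):
    print(k,np.round(atz(F["side"],s,z)[:2],4),np.round(atz(F["top"],t,z)[:2],4) if t else '')
T={"tongs_grip":(0,0,.096),"tongs_plate":(0,.027,.096),"tongs_hinge":(0,-.010,.126),"tongs_jaws":(0,0,.0135),"stand":(0,0,0),"tongs":(0,0,.006)}
o={"side":[("tongs_grip",(357.3,304.8)),("tongs_plate",(363.3,296.9)),("tongs_hinge",(338.3,307.4)),("tongs_jaws",(378.5,307.2)),("tongs",(381.2,305.2)),
("tongs_grip",(356.8,303.7)),("tongs_plate",(362.8,298.8)),("tongs_hinge",(339.1,306.9)),("tongs_jaws",(381,307.2)),("tongs",(382.9,309.1)),("stand",(381.9,308.6))],
"top":[("tongs_grip",(283.9,209.4)),("tongs_plate",(283.7,195.7)),("tongs_hinge",(280.9,212.7)),("tongs_jaws",(286.2,216.7)),("stand",(284.7,216.4)),("tongs",(284.5,214.7)),
("tongs_grip",(282.1,208)),("tongs_plate",(281,196)),("tongs_hinge",(278.9,209.6)),("tongs_jaws",(286.3,215.1)),("stand",(287.6,216.1)),("tongs",(283.3,215.2))]}
A=[(n,q,a) for n in o for q,a in o[n]]
def res(v,O):
    c,s=np.cos(v[2]),np.sin(v[2]);r=[]
    for n,q,a in O:
        l=T[q];r+=list(np.array(proj(F[n],(v[0]+c*l[0]-s*l[1],v[1]+s*l[0]+c*l[1],l[2])))-a)
    return r
for O in(A,[x for x in A if x[0]=="side"],[x for x in A if x[0]=="top"]):
    r=least_squares(res,[.47,.25,0],args=(O,),loss="soft_l1");print("tongs",np.round(r.x,4),np.rad2deg(r.x[2]),round(r.cost,1))
# stand foot corners top view (mosaic px -> image), z=0
m=lambda u,v:(261+(v+.5)/6-.5,192+(u+.5)/6-.5)
for u,v in((50,78),(245,107),(238,160)): print("foot",np.round(atz(F["top"],m(u,v),.01)[:2],4))
for u,v in((26,95),(115,100),(20,135),(112,145)): print("bow",np.round(atz(F["top"],m(u,v),.131)[:2],4))
# leaves: candidates
for s in((352,347),(385,385),(425,355),(375,330)):
  for t in((302,238),(305,206),(320,215),(345,205)):
    p,e=tri(F["side"],s,F["top"],t)
    if e<.02: print("leaf",s,t,np.round(p,3),round(e,3))
E
```

```text
jug [ 0.5156 -0.238 ] [ 0.5188 -0.2436]
slim_fl [ 0.5299 -0.0483] [ 0.5326 -0.0511]
slim_cap [ 0.5316 -0.0527] 
big [0.5141 0.0208] [0.5169 0.0172]
tongs [ 0.4679  0.2499 -0.0677] -3.877739938932574 39.8
tongs [ 0.4667  0.2519 -0.1241] -7.11168561255791 17.6
tongs [0.4695 0.2472 0.0374] 2.1429351068966134 15.0
foot [0.5042 0.2901]
foot [0.4885 0.1992]
foot [0.464  0.2022]
bow [0.4805 0.2725]
bow [0.4775 0.2344]
bow [0.4634 0.2747]
bow [0.4582 0.2354]
leaf (352, 347) (302, 238) [0.417 0.179 0.033] 0.008
leaf (352, 347) (305, 206) [0.4   0.244 0.129] 0.015
leaf (385, 385) (345, 205) [0.313 0.255 0.09 ] 0.01
leaf (425, 355) (320, 215) [ 0.371  0.261 -0.07 ] 0.017
leaf (375, 330) (302, 238) [ 0.434  0.193 -0.041] 0.014
leaf (375, 330) (305, 206) [0.414 0.259 0.068] 0.004
```

Cameras agree within a few mm: tongs about (0.468, 0.250) with yaw about -7.5°, slim stopper (0.531, -0.050), jug mouth (0.517, -0.241). I'll move above the tongs, turning the tool +9° about z.

Emit:
{"name": "carry_out", "arguments": {
  "moves": [
    [0.04,-0.05,0,0,0,0.005],
    [0.12,-0.15,0,0,0,0.012],
    [0.23,-0.28,0,0,0,0.02],
    [0.34,-0.41,0,0,0,0.025],
    [0.45,-0.54,0,0,0,0.025],
    [0.56,-0.67,0,0,0,0.025],
    [0.66,-0.79,0,0,0,0.025],
    [0.74,-0.89,0,0,0,0.025],
    [0.79,-0.95,0,0,0,0.025],
    [0.8,-0.96,0,0,0,0.025]
  ],
  "hand": 1,
  "squeeze": 10
}}

```text
time: 3.53
eef_pos: [0.3935, 0.4049, 0.1857]
orientation: [0.0, 0.067, 0.998, 0.0]
wrist_force: [-0.6, 0.4, 0.2]
gripper_width: 0.0929
grip_force: 0.0
```

Emit:
{"name": "carry_out", "arguments": {
  "moves": [
    [0.03,-0.06,0,0,0,0],
    [0.09,-0.18,0,0,0,0],
    [0.16,-0.33,0,0,0,0],
    [0.22,-0.46,0,0,0,0],
    [0.27,-0.56,0,0,0,0],
    [0.3,-0.62,0,0,0,0],
    [0.304,-0.628,0,0,0,0],
    [0.304,-0.628,0,0,0,0]
  ]
}}

```text
time: 4.2
eef_pos: [0.4677, 0.2502, 0.1854]
orientation: [0.0, 0.066, 0.998, 0.0]
wrist_force: [0.3, -0.1, 0.3]
gripper_width: 0.0929
grip_force: 0.0
```

Run:
```python
from h import *
s=observe();print({k:np.round(s[k],4) for k in("time","eef_pos","orientation","wrist_force","gripper_width")})
Q=rot(s["orientation"]);print("tooly",Q[:,1],np.rad2deg(np.arctan2(-Q[0,1],Q[1,1])))
f=grab_frame("side");cv2.imwrite("pics/s1.png",cv2.resize(f["frame"][280:430,210:410,::-1],None,fx=4,fy=4,interpolation=cv2.INTER_CUBIC))
```

```text
{'time': np.float64(4.2), 'eef_pos': array([0.4677, 0.2502, 0.1854]), 'orientation': array([0.000e+00, 6.600e-02, 9.978e-01, 1.000e-04]), 'wrist_force': array([ 0.2574, -0.1143,  0.3197]), 'gripper_width': np.float64(0.0929)}
tooly [1.31614468e-01 9.91300939e-01 2.82024544e-04] -7.562896506727563
```

View pics/s1.png

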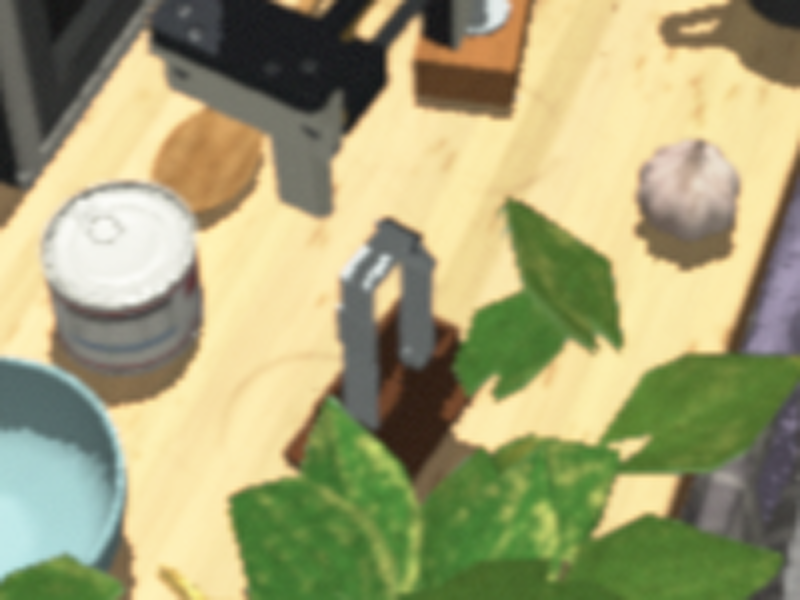

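Run:
```python
from h import *
s=observe();Q=rot(s["orientation"]);f=grab_frame("side");p=np.array(s["eef_pos"])
print(proj(f,(0.468,0.25,0.096)))
for dx in(-.0105,-.0075,.0075,.0105):
  for dy in(.0465,.064):
    r=proj(f,p+Q@[-dx,dy,0]);print(dx,dy,[round((r[1]-210+.5)*4-.5),round((r[0]-280+.5)*4-.5)])
# bow corner predictions for tongs hypothesis
for y in (.025,-.012):
  for x in(-.009,.009):
    c,sn=np.cos(-.13),np.sin(-.13); q=(.468+c*x-sn*y,.25+sn*x+c*y,.131);r=proj(f,q);print("bow",x,y,[round((r[1]-210+.5)*4-.5),round((r[0]-280+.5)*4-.5)])
q=(.468+.13*.025,.25+.025,.006);
for x in(-.009,.009):
    r=proj(f,(q[0]+x,q[1],q[2]));print("fixed foot",[round((r[1]-210+.5)*4-.5),round((r[0]-280+.5)*4-.5)])
```

```text
[np.float64(352.19043212986827), np.float64(305.14355585960016)]
-0.0105 0.0465 [341, 255]
-0.0105 0.064 [317, 286]
-0.0075 0.0465 [334, 252]
-0.0075 0.064 [311, 283]
0.0075 0.0465 [303, 236]
0.0075 0.064 [279, 268]
0.0105 0.0465 [296, 233]
0.0105 0.064 [272, 264]
bow -0.009 0.025 [368, 293]
bow 0.009 0.025 [332, 275]
bow -0.009 -0.012 [412, 231]
bow 0.009 -0.012 [377, 215]
fixed foot [376, 451]
fixed foot [340, 438]
```

The side view shows the open fingers above the tongs. The near fingertip is at about crop (305,210), roughly 15 px higher than the reported TCP predicts. I'll check this with both cameras before descending.

Run:
```python
from h import *
s=observe();Q=rot(s["orientation"]);p=np.array(s["eef_pos"]);L=[]
for n,(r0,c0) in (("side",(270,230)),("top",(225,165))):
    f=grab_frame(n);im=cv2.resize(f["frame"][r0:r0+110,c0:c0+80,::-1],None,fx=5,fy=5,interpolation=cv2.INTER_CUBIC)
    for dy in(-.064,-.0465,0,.0465,.064):
      for dx in (-.0075,.0075):
        r=proj(f,p+Q@[dx,dy,0]);cv2.circle(im,(round((r[1]-c0+.5)*5-.5),round((r[0]-r0+.5)*5-.5)),2,(0,0,255),-1)
    L.append(im)
cv2.imwrite("pics/c2.png",np.hstack(L))
```

```text
(no output)
```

View pics/c2.png

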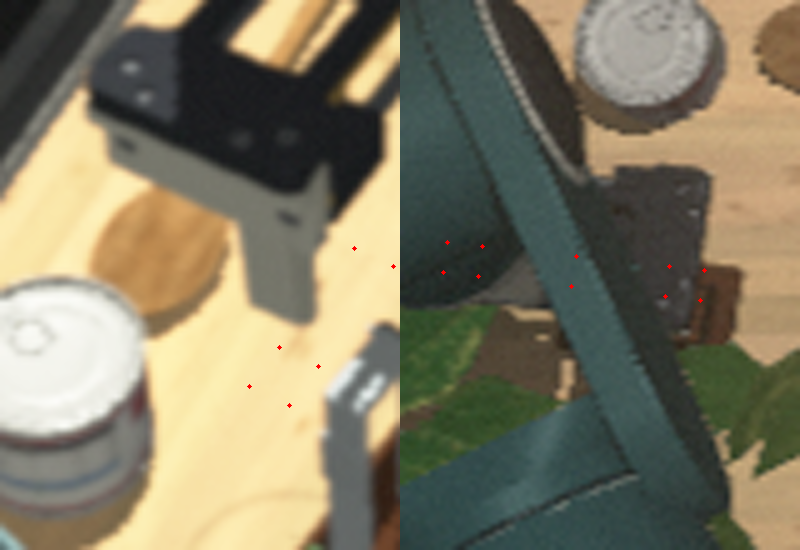

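Emit:
{"name": "carry_out", "arguments": {
  "moves": [
    [0,0,-0.03,0,0,0],
    [0,0,-0.09,0,0,0],
    [0,0,-0.16,0,0,0],
    [0,0,-0.23,0,0,0],
    [0,0,-0.29,0,0,0],
    [0,0,-0.34,0,0,0],
    [0,0,-0.37,0,0,0],
    [0,0,-0.38,0,0,0]
  ]
}}

```text
time: 5.07
eef_pos: [0.4669, 0.2501, 0.0884]
orientation: [-0.001, 0.065, 0.998, -0.0]
wrist_force: [-0.4, -0.1, 0.5]
gripper_width: 0.0929
grip_force: 0.0
```

Run:
```python
from h import *
s=observe();Q=rot(s["orientation"]);p=np.array(s["eef_pos"]);print(p,s["wrist_force"])
r0,c0=290,240
f=grab_frame("side");im=cv2.resize(f["frame"][r0:r0+110,c0:c0+110,::-1],None,fx=5,fy=5,interpolation=cv2.INTER_CUBIC)
for dy in(-.064,-.0465,0,.0465,.064):
  for dx in (-.0075,.0075):
    r=proj(f,p+Q@[dx,dy,0]);cv2.circle(im,(round((r[1]-c0+.5)*5-.5),round((r[0]-r0+.5)*5-.5)),2,(0,0,255),-1)
cv2.imwrite("pics/c3.png",im)
```

```text
[0.46688553 0.25009144 0.088437  ] [-0.39998129 -0.13103843  0.47164955]
```

View pics/c3.png

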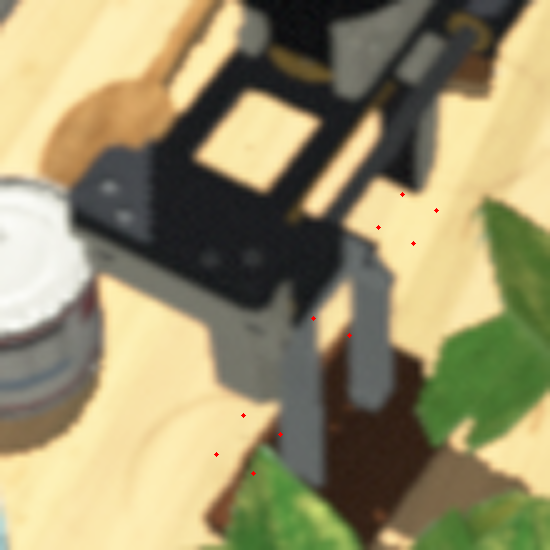

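The fingers straddle the tongs. The rendered fingertips end short of the stated TCP, so I'll finish the descent and let the contact width show whether I'm at the finger rests (about 54 mm).

Emit:
{"name": "carry_out", "arguments": {
  "moves": [
    [0.002,0,-0.02,0,0,0],
    [0.004,0,-0.045,0,0,0],
    [0.004,0,-0.045,0,0,0]
  ]
}}

```text
time: 5.37
eef_pos: [0.4685, 0.2501, 0.0782]
orientation: [-0.0, 0.065, 0.998, -0.0]
wrist_force: [0.0, -0.0, -0.7]
gripper_width: 0.0929
grip_force: 0.0
```

Emit:
{"name": "carry_out", "arguments": {
  "moves": [
    [0,0,0,0,0,0],
    [0,0,0,0,0,0],
    [0,0,0,0,0,0],
    [0,0,0,0,0,0],
    [0,0,0,0,0,0],
    [0,0,0,0,0,0],
    [0,0,0,0,0,0],
    [0,0,0,0,0,0]
  ],
  "hand": 0.118,
  "squeeze": 4
}}

```text
time: 6.03
eef_pos: [0.4686, 0.2503, 0.0791]
orientation: [0.0, 0.065, 0.998, 0.0]
wrist_force: [-0.9, -0.2, 0.5]
gripper_width: 0.0522
grip_force: 0.0
```

Run:
```python
from h import *
s=observe();p=np.array(s["eef_pos"]);print(p,s["wrist_force"],s["gripper_width"],s["grip_force"])
Q=rot(s["orientation"])
r0,c0=300,250
f=grab_frame("side");im=cv2.resize(f["frame"][r0:r0+100,c0:c0+110,::-1],None,fx=6,fy=6,interpolation=cv2.INTER_LANCZOS4)
for z in (0,-.0188,-.03):
 for dy in(-.026,.026):
  for dx in (-.0075,.0075):
    r=proj(f,p+Q@[dx,dy,z]);cv2.circle(im,(round((r[1]-c0+.5)*6-.5),round((r[0]-r0+.5)*6-.5)),2,(0,0,255),-1)
cv2.imwrite("pics/c4.png",im)
```

```text
[0.46859964 0.25028232 0.0791331 ] [-0.89019715 -0.19408321  0.52636024] 0.05224802470539063 0.0
```

View pics/c4.png

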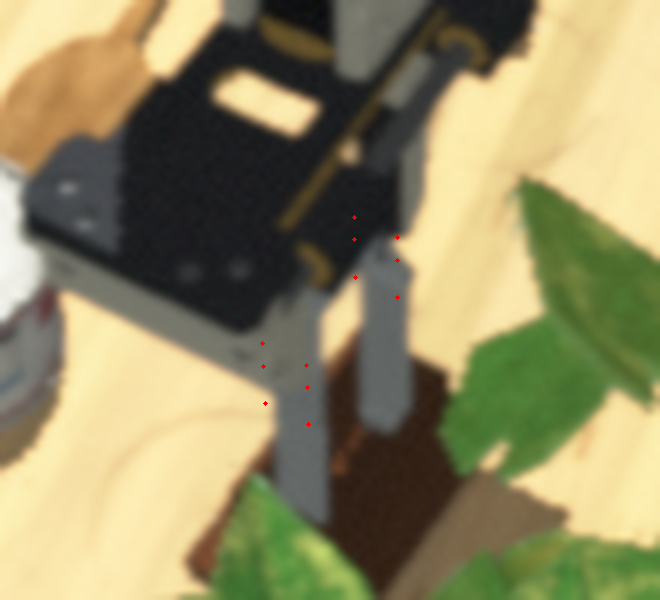

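The width reads 52.2 mm with no force, so the fingers aren't on the rests. The picture also shows the fingertips about 25 mm above the stated TCP, only beside the bow. I'll open a little, go 18 mm lower (safe under either reading) and close again.

Emit:
{"name": "carry_out", "arguments": {
  "moves": [
    [0,0,0,0,0,0],
    [0,0,0,0,0,0],
    [0,0,-0.02,0,0,0],
    [0,0,-0.05,0,0,0],
    [0,0,-0.072,0,0,0],
    [0,0,-0.072,0,0,0]
  ],
  "hand": 0.6,
  "squeeze": 4
}}

```text
time: 6.58
eef_pos: [0.4679, 0.2499, 0.0592]
orientation: [-0.001, 0.065, 0.998, -0.001]
wrist_force: [0.3, -0.6, -0.6]
gripper_width: 0.074
grip_force: 0.0
```

Emit:
{"name": "carry_out", "arguments": {
  "moves": [
    [0,0,0,0,0,0],
    [0,0,0,0,0,0],
    [0,0,0,0,0,0],
    [0,0,0,0,0,0],
    [0,0,0,0,0,0],
    [0,0,0,0,0,0]
  ],
  "hand": 0.118
}}

```text
time: 7.08
eef_pos: [0.4687, 0.2502, 0.0613]
orientation: [0.0, 0.065, 0.998, 0.0]
wrist_force: [-1.0, -0.5, 1.4]
gripper_width: 0.054
grip_force: 4.0
```

Emit:
{"name": "carry_out", "arguments": {
  "moves": [
    [0,0,0,0,0,0],
    [0,0,-0.01,0,0,0],
    [0,0,-0.024,0,0,0],
    [0,0,-0.024,0,0,0]
  ],
  "hand": 0.3
}}

```text
time: 7.42
eef_pos: [0.4683, 0.2501, 0.0542]
orientation: [-0.0, 0.065, 0.998, -0.0]
wrist_force: [-1.0, -0.7, 0.1]
gripper_width: 0.0606
grip_force: 0.1
```

Emit:
{"name": "carry_out", "arguments": {
  "moves": [
    [0,0,0,0,0,0],
    [0,0,0,0,0,0],
    [0,0,0,0,0,0],
    [0,0,0,0,0,0],
    [0,0,0,0,0,0]
  ],
  "hand": 0.108,
  "squeeze": 15
}}

```text
time: 7.83
eef_pos: [0.4686, 0.2503, 0.0551]
orientation: [-0.0, 0.065, 0.998, 0.0]
wrist_force: [-0.5, -0.7, -0.1]
gripper_width: 0.0524
grip_force: 7.3
```

Emit:
{"name": "carry_out", "arguments": {
  "moves": [
    [0,0,0.02,0,0,0],
    [0,0,0.06,0,0,0],
    [0,0,0.12,0,0,0],
    [0,0,0.2,0,0,0],
    [0,0,0.28,0,0,0],
    [0,0,0.36,0,0,0],
    [0,0,0.42,0,0,0],
    [0,0,0.45,0,0,0],
    [0,0,0.46,0,0,0],
    [0,0,0.46,0,0,0]
  ]
}}

```text
time: 8.67
eef_pos: [0.4687, 0.2503, 0.1705]
orientation: [0.0, 0.065, 0.998, 0.0]
wrist_force: [0.0, 0.0, -1.4]
gripper_width: 0.0522
grip_force: 7.2
```

Run:
```python
from h import *
s=observe();print(s["time"],np.round(s["eef_pos"],4),np.round(s["wrist_force"],2),s["gripper_width"],s["grip_force"])
p=np.array(s["eef_pos"]);Q=rot(s["orientation"])
f=grab_frame("side")
for q,l in(("tongs_grip",(0,0,.09)),("tongs_plate",(0,.027,.09)),("tongs_hinge",(0,-.01,.12)),("tongs_jaws",(0,0,.0075))):
    o=p+[0,0,-.049]+np.r_[(Q@[0,l[1],0])[:2],l[2]]
    r=np.array(proj(f,o)); c=sorted([(np.hypot(*(np.array(d["at"])-r)),np.round(np.array(d["at"])-r,1),round(d["conf"],2)) for d in pinpoint(q,"side")],key=lambda t:t[0])
    print(q,np.round(r,1),c[:1])
```

```text
8.6667 [0.4687 0.2503 0.1705] [ 0.01  0.05 -1.42] 0.052185569474513534 7.193003804708269
tongs_grip [310.1 303.3] [(np.float64(5.450741347270231), array([ 5.4, -0.2]), 0.9)]
tongs_plate [321.4 294.5] [(np.float64(4.563853596955144), array([-3.9,  2.4]), 0.95)]
tongs_hinge [293.7 306.1] [(np.float64(2.0939294876601844), array([-0.4,  2.1]), 0.85)]
tongs_jaws [340.9 304.3] [(np.float64(1.3721494154443872), array([-0.2,  1.4]), 0.67)]
```

Emit:
{"name": "carry_out", "arguments": {
  "moves": [
    [0.01,-0.05,0,0,0,0],
    [0.03,-0.15,0,0,0,0],
    [0.06,-0.28,0,0,0,0],
    [0.09,-0.42,0,0,0,0],
    [0.12,-0.56,0,0,0,0],
    [0.15,-0.7,0,0,0,0],
    [0.17,-0.82,0,0,0,0],
    [0.19,-0.92,0,0,0,0],
    [0.2,-0.98,0,0,0,0],
    [0.2,-1,0,0,0,0]
  ]
}}

```text
time: 9.75
eef_pos: [0.5186, -0.0024, 0.1697]
orientation: [-0.0, 0.067, 0.998, -0.0]
wrist_force: [-0.8, 0.6, -0.9]
gripper_width: 0.0521
grip_force: 7.2
```

Emit:
{"name": "carry_out", "arguments": {
  "moves": [
    [0.01,-0.05,-0.02,0,0,0],
    [0.03,-0.13,-0.06,0,0,0],
    [0.045,-0.19,-0.09,0,0,0],
    [0.048,-0.216,-0.1,0,0,0],
    [0.048,-0.218,-0.1,0,0,0],
    [0.048,-0.218,-0.1,0,0,0]
  ]
}}

```text
time: 10.25
eef_pos: [0.5305, -0.054, 0.1451]
orientation: [-0.0, 0.065, 0.998, 0.0]
wrist_force: [-0.5, -0.4, -0.7]
gripper_width: 0.0521
grip_force: 7.3
```

```bash
cat > chk.py <<'E'
from h import *
import sys
def chk(under,qs=("tongs_jaws","tongs_hinge","tongs_plate")):
    s=observe();p=np.array(s["eef_pos"]);Q=rot(s["orientation"])
    print(round(float(s["time"]),2),np.round(p,4),np.round(s["wrist_force"],2),np.round(s["gripper_width"],4),np.round(s["grip_force"],1))
    L={"tongs_plate":(.027,.09),"tongs_hinge":(-.01,.12),"tongs_jaws":(0,.0075)}
    F={}
    for n in("side","top"):
        f=F[n]=grab_frame(n)
        for q in qs:
            y,z=L[q];o=np.r_[(p+Q@[0,y-.0008,0])[:2],p[2]+under+z];r=np.array(proj(f,o))
            c=sorted([(np.hypot(*(np.array(d["at"])-r)),d["at"],round(d["conf"],2)) for d in pinpoint(q,n)],key=lambda t:t[0])
            if c: print(n,q,"seen-expected mm",np.round((atz(f,c[0][1],o[2])-o)[:2]*1000,1),c[0][2])
        for q,z in(("stopper_mid",.039),("stopper",.012)):
            for d in pinpoint(q,n)[:2]: print(n,q,np.round(d["at"],1),round(d["conf"],2),np.round(atz(f,d["at"],z)[:2],4))
    return F
E
python3 - <<'E'
from chk import *
F=chk(-.049)
f=F["side"];r0,c0=215,275
a=cv2.resize(f["frame"][r0:r0+95,c0:c0+80,::-1],None,fx=6,fy=6,interpolation=cv2.INTER_CUBIC)
f=F["top"];r0,c0=215,285
b=cv2.resize(f["frame"][r0:r0+95,c0:c0+53,::-1],None,fx=6,fy=6,interpolation=cv2.INTER_CUBIC)
cv2.imwrite("pics/d1.png",np.hstack([a,b]))
E
```

```text
10.25 [ 0.5305 -0.054   0.1451] [-0.5  -0.45 -0.71] 0.0521 7.3
side tongs_jaws seen-expected mm [0.  7.8] 0.97
side tongs_hinge seen-expected mm [-1.3 -3.6] 0.75
side tongs_plate seen-expected mm [0.8 3.6] 0.97
side stopper_mid [259.1 332.5] 0.49 [ 0.5293 -0.0441]
side stopper [266.6 334.6] 0.68 [ 0.5254 -0.0486]
side stopper [356.8 248.8] 0.36 [0.5913 0.2477]
top tongs_jaws seen-expected mm [196.5 318. ] 0.97
top tongs_hinge seen-expected mm [ -24.4 -163.3] 0.47
top tongs_plate seen-expected mm [201.4 344.4] 0.69
top stopper_mid [318.2 272.9] 0.47 [0.3747 0.0842]
top stopper_mid [259.6 320.7] 0.39 [ 0.5314 -0.0478]
top stopper [259.2 320.1] 0.45 [ 0.5368 -0.0461]
```

View pics/d1.png

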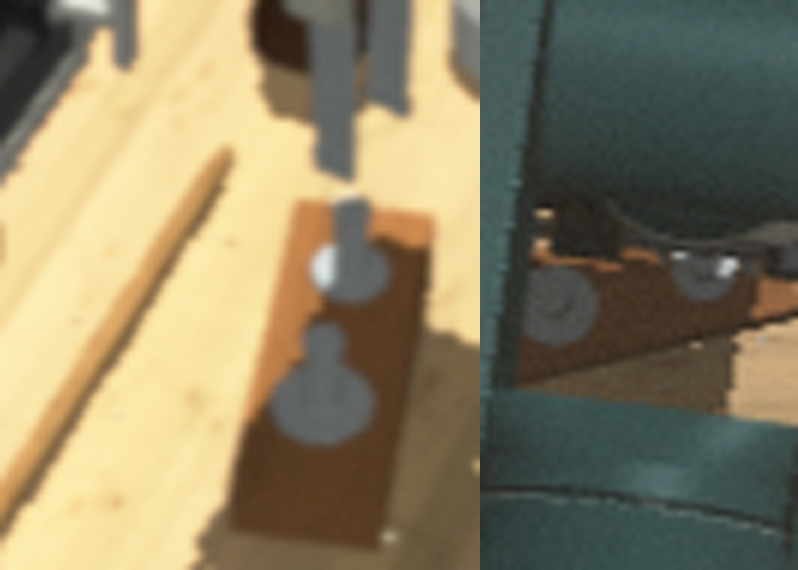

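The side view shows the jaws above and straddling the slim stopper: fixed jaw foot at about (335,172), hinged at about (391,108), cap at about (348,195). I'll compare these numerically.

Run:
```python
from h import *
s=observe();p=np.array(s["eef_pos"]);Q=rot(s["orientation"]);f=grab_frame("side")
x=np.array([Q[0,0],Q[1,0]]);u=np.array([Q[0,1],Q[1,1]]);x=np.array([u[1],-u[0]])
def px(P): r=proj(f,P);return np.round([(r[1]-275+.5)*6-.5,(r[0]-215+.5)*6-.5])
def inv(c,z): return atz(f,((c[1]+.5)/6-.5+215,(c[0]+.5)/6-.5+275),z)
z=p[2]-.049
for nm,y,o in(("fixed back",.0242,((318,165),(352,180))),("fixed front",.018,()),("hinged in",-.0135,((370,100),(410,115)))):
    for k,dx in enumerate((.009,-.009)):
        P=np.r_[p[:2]+dx*x+y*u,z]
        print(nm,dx,px(P),o[k] if o else '', np.round((inv(o[k],z)-P)[:2]*1000,1) if o else '')
print("cap top",np.round(inv((348,194),.066),4),"flange",np.round(inv((349,272),.034),4),"big fl",np.round(inv((323,402),.034),4),"bigcap",np.round(inv((323,333),.066),4))
```

```text
fixed back 0.009 [303. 168.] (318, 165) [-4.3 -3.6]
fixed back -0.009 [347. 185.] (352, 180) [-0.9 -3.2]
fixed front 0.009 [312. 158.]  
fixed front -0.009 [355. 175.]  
hinged in 0.009 [353. 109.] (370, 100) [-4.1 -7.3]
hinged in -0.009 [395. 125.] (410, 115) [-3.1 -7.4]
cap top [ 0.5338 -0.055   0.066 ] flange [ 0.5296 -0.0466  0.034 ] big fl [0.5137 0.0203 0.034 ] bigcap [0.5155 0.0168 0.066 ]
```

Emit:
{"name": "carry_out", "arguments": {
  "moves": [
    [0.006,0,0,0,0,0],
    [0.012,0,-0.02,0,0,0],
    [0.012,0,-0.06,0,0,0],
    [0.012,0,-0.1,0,0,0],
    [0.012,0,-0.13,0,0,0],
    [0.012,0,-0.16,0,0,0],
    [0.012,0,-0.19,0,0,0],
    [0.012,0,-0.21,0,0,0],
    [0.012,0,-0.225,0,0,0],
    [0.012,0,-0.232,0,0,0],
    [0.012,0,-0.232,0,0,0]
  ]
}}

```text
time: 11.82
eef_pos: [0.5336, -0.0542, 0.0869]
orientation: [-0.0, 0.065, 0.998, 0.0]
wrist_force: [0.1, 0.0, -1.3]
gripper_width: 0.0516
grip_force: 7.2
```

Emit:
{"name": "carry_out", "arguments": {
  "moves": [
    [0,-0.008,0,0,0,0],
    [0,-0.016,0,0,0,0],
    [0,-0.016,0,0,0,0]
  ]
}}

```text
time: 12.07
eef_pos: [0.5338, -0.0586, 0.0875]
orientation: [0.0, 0.065, 0.998, -0.0]
wrist_force: [0.1, -0.2, -1.7]
gripper_width: 0.0518
grip_force: 7.2
```

Run:
```python
from chk import *
F=chk(-.049)
f=F["side"];r0,c0=215,290
a=cv2.resize(f["frame"][r0:r0+70,c0:c0+80,::-1],None,fx=8,fy=8,interpolation=cv2.INTER_CUBIC)
cv2.imwrite("pics/e1.png",a)
```

```text
12.07 [ 0.5338 -0.0586  0.0875] [ 0.09 -0.18 -1.71] 0.0518 7.2
side tongs_jaws seen-expected mm [191.9 385.8] 0.7
side tongs_hinge seen-expected mm [-1.6 -5.2] 0.61
side tongs_plate seen-expected mm [-0.3  3.3] 0.8
side stopper_mid [215.  328.1] 0.6 [ 0.5971 -0.1875]
side stopper_mid [258.  330.8] 0.44 [ 0.5342 -0.0459]
side stopper [268.3 331. ] 0.4 [ 0.5311 -0.0403]
top tongs_jaws seen-expected mm [200.5 346.1] 0.85
top tongs_hinge seen-expected mm [213.  352.2] 0.62
top tongs_plate seen-expected mm [214.4 368.7] 0.74
top stopper_mid [256.6 322.7] 0.58 [ 0.5396 -0.0535]
top stopper [258.1 322.2] 0.63 [ 0.5398 -0.052 ]
top stopper [233.8 376.9] 0.22 [ 0.6057 -0.2079]
```

Emit:
{"name": "carry_out", "arguments": {
  "moves": [
    [0,0,0,0,0,0],
    [0,0,0,0,0,0],
    [0,0,0,0,0,0],
    [0,0,0,0,0,0],
    [0,0,0,0,0,0],
    [0,0,0,0,0,0],
    [0,0,0,0,0,0]
  ],
  "hand": -0.1,
  "squeeze": 22
}}

```text
time: 13.25
eef_pos: [0.5336, -0.0582, 0.0872]
orientation: [0.0, 0.065, 0.998, 0.0]
wrist_force: [-0.1, 1.1, 0.7]
gripper_width: 0.0469
grip_force: 21.9
```

Emit:
{"name": "carry_out", "arguments": {
  "moves": [
    [0,0,0.01,0,0,0],
    [0,0,0.03,0,0,0],
    [0,0,0.06,0,0,0],
    [0,0,0.1,0,0,0],
    [0,0,0.15,0,0,0],
    [0,0,0.2,0,0,0],
    [0,0,0.26,0,0,0],
    [0,0,0.32,0,0,0],
    [0,0,0.36,0,0,0],
    [0,0,0.38,0,0,0],
    [0,0,0.38,0,0,0]
  ]
}}

```text
time: 14.17
eef_pos: [0.5341, -0.0583, 0.1836]
orientation: [0.001, 0.065, 0.998, -0.0]
wrist_force: [0.3, -0.2, -1.8]
gripper_width: 0.047
grip_force: 21.9
```

Run:
```python
from h import *
s=observe();p=np.array(s["eef_pos"]);print(s["time"],np.round(p,4),np.round(s["wrist_force"],2),s["gripper_width"],s["grip_force"])
f=grab_frame("side")
u=np.array([.1305,.9914]);e=p[:2]+.0105*u;zt=p[2]-.049-.0035
for q,z in(("stopper_mid",zt+.005),("stopper",zt-.022)):
    o=np.r_[e,z];print(q,"exp",np.round(proj(f,o),1))
    for d in pinpoint(q,"side")[:3]: print(np.round(d["at"],1),round(d["conf"],2),np.round((atz(f,d["at"],z)-o)[:2]*1000,1))
im=f["frame"][150:290,270:410,::-1];cv2.imwrite("pics/e2.png",cv2.resize(im,None,fx=4,fy=4,interpolation=cv2.INTER_CUBIC))
```

```text
14.1667 [ 0.5341 -0.0583  0.1836] [ 0.29 -0.18 -1.79] 0.04695894671211311 21.8635184275513
stopper_mid exp [225.1 331.3]
[225.9 331.9] 0.67 [-2.3  2. ]
stopper exp [234.4 331.1]
[231.8 334. ] 0.67 [ -2.8 -10.6]
```

Emit:
{"name": "carry_out", "arguments": {
  "moves": [
    [-0.003,-0.03,0,0,0,0],
    [-0.01,-0.1,0,0,0,0],
    [-0.02,-0.21,0,0,0,0],
    [-0.03,-0.33,0,0,0,0],
    [-0.04,-0.45,0,0,0,0],
    [-0.05,-0.57,0,0,0,0],
    [-0.06,-0.66,0,0,0,0],
    [-0.065,-0.73,0,0,0,0],
    [-0.068,-0.76,0,0,0,0],
    [-0.068,-0.767,0,0,0,0],
    [-0.068,-0.767,0,0,0,0]
  ]
}}

```text
time: 15.23
eef_pos: [0.5164, -0.25, 0.1816]
orientation: [-0.0, 0.066, 0.998, 0.0]
wrist_force: [-0.1, 0.0, -2.1]
gripper_width: 0.0469
grip_force: 21.9
```

Emit:
{"name": "carry_out", "arguments": {
  "moves": [
    [0,0,-0.02,0,0,0],
    [0,0,-0.045,0,0,0],
    [0,0,-0.06,0,0,0],
    [0,0,-0.06,0,0,0]
  ]
}}

```text
time: 15.57
eef_pos: [0.5163, -0.2492, 0.1657]
orientation: [-0.001, 0.065, 0.998, 0.0]
wrist_force: [0.2, -0.6, -1.7]
gripper_width: 0.0469
grip_force: 21.9
```

Run:
```python
from h import *
s=observe();p=np.array(s["eef_pos"]);print(s["time"],np.round(p,4),np.round(s["wrist_force"],2),s["gripper_width"],s["grip_force"])
f=grab_frame("side")
u=np.array([.1305,.9914]);e=p[:2]+.0105*u;zt=p[2]-.049-.0035
r0,c0=140,315
im=cv2.resize(f["frame"][r0:r0+100,c0:c0+100,::-1],None,fx=6,fy=6,interpolation=cv2.INTER_CUBIC)
for q,z in(("stopper_mid",zt+.005),("stopper",zt-.022)):
    o=np.r_[e,z];print(q,"exp",np.round(proj(f,o),1))
    for d in pinpoint(q,"side")[:2]: print(np.round(d["at"],1),round(d["conf"],2),np.round((atz(f,d["at"],z)-o)[:2]*1000,1))
for d in pinpoint("jug_mouth","side")[:2]: print("mouth",np.round(d["at"],1),round(d["conf"],2))
t=grab_frame("top")
r1,c1=235,370
b=cv2.resize(t["frame"][r1:r1+60,c1:c1+33,::-1],None,fx=6,fy=6,interpolation=cv2.INTER_CUBIC)
b=np.vstack([b,np.zeros((240,198,3),np.uint8)])
cv2.imwrite("pics/e3.png",np.hstack([im,b]))
```

```text
15.5667 [ 0.5163 -0.2492  0.1657] [ 0.18 -0.61 -1.67] 0.046872272163209064 21.865936369156316
stopper_mid exp [185.3 366.5]
[185.6 369.6] 0.63 [-7.3 -1.8]
stopper exp [194.2 365.8]
[191.4 367.9] 0.59 [ -1.1 -12.9]
mouth [172.4 403.3] 0.88
mouth [195.7 366.6] 0.85
```

View pics/e3.png

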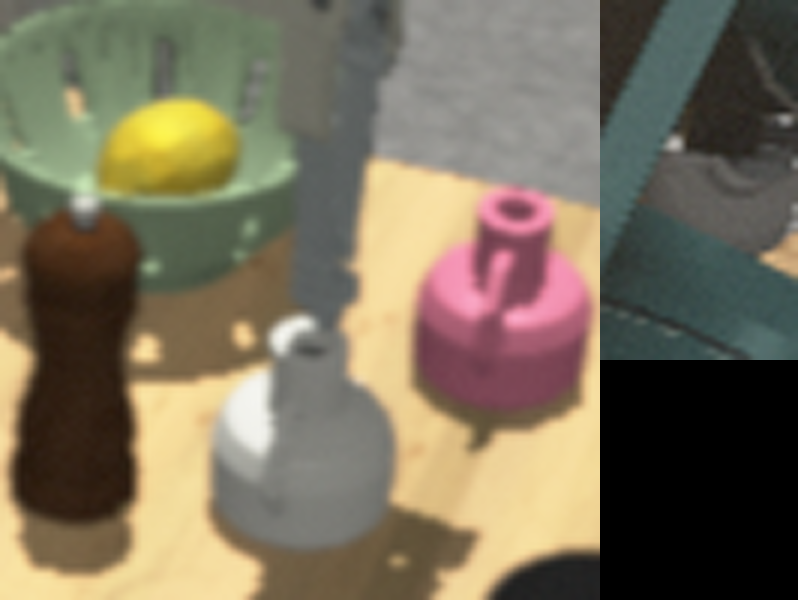

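The crop shows the stopper hanging directly over the white jug's neck, with the mouth at about (309,340) and the plug axis about 1 px to its right. I'll nudge 1 mm in +x and descend gently, watching the force.

Emit:
{"name": "carry_out", "arguments": {
  "moves": [
    [0.004,-0.002,0,0,0,0],
    [0.004,-0.002,-0.008,0,0,0],
    [0.004,-0.002,-0.016,0,0,0],
    [0.004,-0.002,-0.024,0,0,0],
    [0.004,-0.002,-0.032,0,0,0],
    [0.004,-0.002,-0.04,0,0,0],
    [0.004,-0.002,-0.04,0,0,0]
  ]
}}

```text
time: 16.4
eef_pos: [0.5177, -0.2505, 0.1571]
orientation: [0.0, 0.065, 0.998, -0.0]
wrist_force: [0.2, 0.1, 2.8]
gripper_width: 0.047
grip_force: 21.9
```

Emit:
{"name": "carry_out", "arguments": {
  "moves": [
    [0,0,-0.004,0,0,0],
    [0,0,-0.008,0,0,0],
    [0,0,-0.012,0,0,0],
    [0,0,-0.012,0,0,0]
  ]
}}

```text
time: 16.73
eef_pos: [0.5176, -0.2506, 0.154]
orientation: [0.0, 0.065, 0.998, -0.0]
wrist_force: [1.3, -0.2, 3.2]
gripper_width: 0.047
grip_force: 21.9
```

Emit:
{"name": "carry_out", "arguments": {
  "moves": [
    [0.004,0,0,0,0,0],
    [0.008,0,0,0,0,0],
    [0.008,0,0,0,0,0]
  ]
}}

```text
time: 16.98
eef_pos: [0.5197, -0.2506, 0.154]
orientation: [-0.0, 0.065, 0.998, -0.0]
wrist_force: [-0.4, 0.1, 2.7]
gripper_width: 0.0471
grip_force: 21.9
```

Run:
```python
from h import *
s=observe();p=np.array(s["eef_pos"]);print(s["time"],np.round(p,4),np.round(s["wrist_force"],2),np.round(s["moment"],3),s["gripper_width"])
f=grab_frame("side")
u=np.array([.1305,.9914]);e=p[:2]+.0105*u;zt=p[2]-.049-.0035
for q,z in(("stopper_mid",zt+.005),("stopper",zt-.022),("jug_mouth",.085),("tongs_jaws",0),("tongs_hinge",0),("tongs_plate",0)):
    if z:print(q,"exp",np.round(proj(f,np.r_[e,z]),1))
    for d in pinpoint(q,"side")[:3]: print("  ",q,np.round(d["at"],1),round(d["conf"],2))
g=cv2.cvtColor(f["frame"],cv2.COLOR_RGB2GRAY)
g0=cv2.cvtColor(cv2.imread("pics/side0.png"),cv2.COLOR_BGR2GRAY)
print("now");print(g[178:204,354:384:1]);
```

```text
16.9833 [ 0.5197 -0.2506  0.154 ] [-0.42  0.12  2.68] [-0.04   0.122  0.027] 0.047130403974335135
stopper_mid exp [188.6 365.1]
   stopper_mid [190.7 368.5] 0.63
stopper exp [197.4 364.5]
   stopper [161.8 365. ] 0.68
   stopper [194.6 370.4] 0.54
   stopper [277.  399.6] 0.27
jug_mouth exp [195.6 364.6]
   jug_mouth [174.  399.7] 0.73
   jug_mouth [197.8 366.8] 0.68
   jug_mouth [281.7 284.7] 0.67
   tongs_jaws [351.4 165.1] 0.94
   tongs_jaws [182.4 365.8] 0.91
   tongs_jaws [161.4 368.4] 0.21
   tongs_hinge [143. 374.] 0.76
   tongs_hinge [293.5 153.9] 0.69
   tongs_hinge [216.5 325.2] 0.29
   tongs_plate [326.3 138.2] 0.79
   tongs_plate [161.9 363.5] 0.56
now
[[ 94 114 137 126  97  86  85  86  90  92  94  95  94  94  93  93  94  97
  100 126 182 212 220 221 220 219 221 222 223 224]
 [ 92 107 115 105  91  87  88  93  95  95  96  95  93  93  92  92  94  95
  101 135 190 216 220 220 218 219 222 223 224 225]
 [ 91  97  99  91  88  92  98  99  99  96  95  94  94  93  93  92  92  93
  104 143 195 218 221 219 219 220 222 223 224 225]
 [102 103  97  91  95  99 103 102 100  97  96  96  9
[... 2123 characters left out ...]
 74  75  86 103 116 121
  136 178 210 220 221 218 216 214 213 212 201 161]
 [101 100 101 101 105 116 116 116 120 120 116 110 101  97 105 115 121 123
  136 180 210 220 220 216 214 213 213 212 202 157]
 [102 108 122 137 146 154 139 119 116 121 124 122 121 119 123 124 123 122
  138 188 215 220 219 215 213 212 212 213 202 159]
 [136 151 181 202 208 189 149 119 115 120 121 122 122 124 124 123 122 120
  138 189 215 219 219 216 213 212 213 212 201 160]
 [201 208 218 228 232 210 155 120 114 118 121 122 123 123 124 122 122 118
  129 171 202 212 216 214 214 212 213 212 202 159]
 [221 229 236 240 239 216 158 122 115 117 120 122 123 124 123 121 121 117
  119 134 161 187 205 211 213 212 212 211 202 159]]
```

Run:
```python
from h import *
s=observe();p=np.array(s["eef_pos"]);f=grab_frame("side")
u=np.array([.1305,.9914]);pl=.0235
for nm,y,z in(("plate",pl,.09),("hinge",pl-.037,.12),("jaws",pl-.027,.0075),("knobaxis@flange",pl-.0125,-.003),("knobaxis@cap",pl-.0125,.029),("mouth?",pl-.0125,.085-(p[2]-.049))):
    print(nm,np.round(proj(f,np.r_[p[:2]+y*u,p[2]-.049+z]),1))
print("mm/px: +x",np.round(np.array(proj(f,p+[.01,0,0]))-proj(f,p),2),"+y",np.round(np.array(proj(f,p+[0,.01,0]))-proj(f,p),2),"+z",np.round(np.array(proj(f,p+[0,0,.01]))-proj(f,p),2))
g=cv2.cvtColor(f["frame"],cv2.COLOR_RGB2GRAY).astype(int)
for r in range(128,192,4): print(r,g[r,352:386])
```

```text
plate [160.7 364.9]
hinge [142.1 372.7]
jaws [183.7 367.8]
knobaxis@flange [190.2 365. ]
knobaxis@cap [179.5 365.7]
mouth? [195.7 364.6]
mm/px: +x [-0.9  -3.95] +y [ 2.21 -1.32] +z [-3.48  0.27]
128 [ 24  26  22  25  24  26  25  25  24  26  25  27  22  26  27  25  26  26
  25  28  36  51  61  58  44  35  40  42  43  39  49  75 110 132]
132 [ 26  24  25  26  26  25  23  26  32  34  33  29  27  27  29  32  29  23
  26  27  26  24  25  26  26  28  24  21  26  55 105 135 145 147]
136 [108 107 105 101  98  90  83  73  59  50  40  31  29  27  26  27  26  26
  35  52  58  59  68  70  55  37  27  28  33  68 116 143 147 148]
140 [109 108 108 109 109 109 109 109 109 109 110 110 110 108 109 110 107 105
 102  94  73  61  54  50  38  37  57  83 105 129 143 147 149 149]
144 [108 109 108 110 109 109 109 109 109 109 109 109 102  83  63  67  92 105
 105 102  99  98  94  82  75  81  91  97 103 127 147 154 154 150]
148 [122 123 122 118 114 112 110 106 106 108 108 109 108 108 108 108 110 106
  97  92  90  88  89  89  86  78  88 106 128 142 148 148 146 146]
152 [130 129 123 112 104 114 115 110 111 108 10
[... 682 characters left out ...]
57 139 126 114 103  95  91  88  88  92  93  94  94  94  93  94
  96  96  96 103 138 194 216 217 215 217 220 221 222 222 222 224]
176 [ 90  90  90  97 113 110  96  89  86  85  87  90  94  94  95  94  92  93
  95  96  98 116 165 202 215 218 219 219 220 221 222 224 224 224]
180 [ 90  88  91  98  98  91  89  92  98 102 100  96  95  95  94  93  93  93
  93  94 102 140 192 217 220 219 218 220 222 223 225 225 225 224]
184 [ 80  83  92  99  99  94  96  97  97  99  95  94  95  94  95  94  93  92
  89  94 109 151 196 215 220 221 222 223 224 224 224 224 222 216]
188 [104 104 106 106 104 103 103 101  99  98  97  96  93  96  94  96  95  96
  93  95 100 129 185 214 221 222 223 224 223 223 221 214 185 147]
```

In the side view the flange axis (col 367.5) is about 1.7 px right of the neck axis (365.7). That is roughly 4 mm in x, and it matches the small fx sign I saw. I'll lift slightly, shift +4 mm in x and try again.

Emit:
{"name": "carry_out", "arguments": {
  "moves": [
    [0,0,0.01,0,0,0],
    [0,0,0.02,0,0,0],
    [0.008,0,0.02,0,0,0],
    [0.016,0,0.02,0,0,0],
    [0.016,0,0.02,0,0,0]
  ]
}}

```text
time: 17.8
eef_pos: [0.5239, -0.2505, 0.1589]
orientation: [-0.0, 0.065, 0.998, 0.0]
wrist_force: [0.2, 1.3, -2.3]
gripper_width: 0.0465
grip_force: 21.9
```

Emit:
{"name": "carry_out", "arguments": {
  "moves": [
    [0,0,-0.006,0,0,0],
    [0,0,-0.012,0,0,0],
    [0,0,-0.018,0,0,0],
    [0,0,-0.024,0,0,0],
    [0,0,-0.024,0,0,0]
  ]
}}

```text
time: 18.22
eef_pos: [0.5236, -0.2505, 0.1531]
orientation: [0.0, 0.065, 0.998, -0.0]
wrist_force: [-0.5, 0.1, 1.8]
gripper_width: 0.047
grip_force: 21.9
```

Emit:
{"name": "carry_out", "arguments": {
  "moves": [
    [0,0,-0.004,0,0,0],
    [0,0,-0.008,0,0,0],
    [0,0,-0.008,0,0,0]
  ]
}}

```text
time: 18.47
eef_pos: [0.5241, -0.2507, 0.1523]
orientation: [0.001, 0.065, 0.998, -0.0]
wrist_force: [-0.0, 0.7, 8.0]
gripper_width: 0.0472
grip_force: 21.9
```

```bash
cat > prof.py <<'E'
from h import *
s=observe();p=np.array(s["eef_pos"]);print(s["time"],np.round(p,4),np.round(s["wrist_force"],2),np.round(s["moment"],3),s["gripper_width"])
f=grab_frame("side");g=cv2.cvtColor(f["frame"],cv2.COLOR_RGB2GRAY).astype(int)
for q in("stopper_mid","stopper","jug_mouth","tongs_jaws"):
    print(q,[(np.round(d["at"],1).tolist(),round(d["conf"],2)) for d in pinpoint(q,"side") if 150<d["at"][0]<215 and 350<d["at"][1]<380])
for r in range(164,206): print(r,*g[r,352:382])
E
python3 prof.py
```

```text
18.4667 [ 0.5241 -0.2507  0.1523] [-0.03  0.72  8.  ] [0.323 0.05  0.023] 0.04722233129325827
stopper_mid [([186.4, 367.9], 0.47)]
stopper [([194.4, 367.8], 0.52)]
jug_mouth [([194.2, 365.1], 0.68)]
tongs_jaws [([184.0, 368.9], 0.96)]
164 154 144 134 141 144 134 117 107 106 106 106 108 106 104 99 98 97 96 97 96 97 107 131 149 157 159 159 158 157 153
165 147 136 132 143 149 146 131 116 105 103 104 106 105 102 99 97 96 97 96 96 97 110 144 166 167 165 162 156 152 150
166 128 120 127 144 154 153 148 141 124 105 97 96 98 99 97 98 97 96 96 95 98 125 178 200 196 187 181 174 168 160
167 110 109 124 146 156 157 154 151 137 115 97 94 95 95 97 98 99 97 97 94 100 135 189 213 217 217 215 212 207 194
168 101 106 130 152 159 158 158 155 145 119 100 95 95 94 94 96 98 97 96 97 103 140 193 217 222 224 221 219 217 216
169 101 118 145 161 162 161 162 166 152 124 101 93 94 94 93 96 96 97 98 97 109 151 199 219 222 223 220 218 217 220
170 116 146 168 175 169 160 165 166 147 118 99 95 95 95 94 95 96 97 95 97 115 164 205 220 223 221 217 215 217 220
171 150 180 188 183 173 154 139 126 112 98 94 94 93 94 93 95
[... 3241 characters left out ...]
 116 121 123 123 122 120 122 124 124 121 139 187 214 220 219 216 214 212 213 212
201 108 125 138 150 180 203 207 189 150 120 115 119 121 123 122 124 123 123 122 119 138 188 214 220 218 215 213 213 213 214
202 153 182 199 209 219 228 232 209 156 121 116 118 119 122 122 124 123 124 120 119 131 172 202 213 216 214 213 213 213 212
203 206 214 221 229 235 241 238 217 158 121 115 118 121 122 122 124 123 122 120 117 119 135 159 187 206 211 212 213 212 211
204 220 222 230 237 242 242 239 215 156 121 114 118 121 121 122 123 123 121 119 116 114 115 124 146 180 202 210 213 212 209
205 220 227 236 241 243 243 239 209 148 118 116 119 121 122 122 123 123 120 120 116 113 115 117 123 142 173 200 209 210 208
```

The flange is now aligned in x (365.75 against 365.7). The near, +y, side of the bore still shows dark, the flange sits high, and fy is +0.7, so the plug is bearing on the far (-y) edge. I'll lift, shift +y about 4 mm and try again.

Emit:
{"name": "carry_out", "arguments": {
  "moves": [
    [0,0,0.012,0,0,0],
    [0,0,0.024,0,0,0],
    [0,0.008,0.028,0,0,0],
    [0,0.016,0.028,0,0,0],
    [0,0.016,0.028,0,0,0]
  ]
}}

```text
time: 19.13
eef_pos: [0.5235, -0.2461, 0.1579]
orientation: [-0.0, 0.065, 0.998, 0.0]
wrist_force: [0.1, 0.5, -1.8]
gripper_width: 0.0469
grip_force: 21.9
```

Emit:
{"name": "carry_out", "arguments": {
  "moves": [
    [0,0,-0.008,0,0,0],
    [0,0,-0.016,0,0,0],
    [0,0,-0.024,0,0,0],
    [0,0,-0.024,0,0,0]
  ]
}}

```text
time: 19.47
eef_pos: [0.5234, -0.2465, 0.1514]
orientation: [-0.0, 0.065, 0.998, 0.0]
wrist_force: [-0.9, -0.3, -1.5]
gripper_width: 0.0469
grip_force: 21.9
```

Emit:
{"name": "carry_out", "arguments": {
  "moves": [
    [0,0,-0.006,0,0,0],
    [0,0,-0.012,0,0,0],
    [0,0,-0.016,0,0,0],
    [0,0,-0.016,0,0,0]
  ]
}}

```text
time: 19.8
eef_pos: [0.5235, -0.2465, 0.1478]
orientation: [-0.0, 0.065, 0.998, 0.0]
wrist_force: [-0.5, 0.8, -1.4]
gripper_width: 0.0471
grip_force: 21.9
```

```bash
python3 prof.py | sed -n '1,5p;22,45p'
```

```text
19.8 [ 0.5235 -0.2465  0.1478] [-0.53  0.8  -1.43] [ 0.049  0.071 -0.042] 0.047058237252418644
stopper_mid [([189.9, 364.6], 0.49)]
stopper [([197.5, 364.9], 0.6)]
jug_mouth [([195.6, 367.3], 0.75)]
tongs_jaws [([185.8, 367.0], 0.81)]
180 88 89 91 97 97 92 88 93 93 94 95 94 96 94 94 93 95 97 99 130 186 214 220 221 221 219 219 220 222 224
181 89 92 104 105 98 93 93 97 98 95 93 95 94 94 93 96 97 98 103 134 189 217 220 221 220 219 220 221 223 224
182 86 99 124 123 107 97 97 99 98 95 94 93 95 94 94 93 93 96 105 140 193 217 221 221 219 219 220 222 224 224
183 81 87 105 107 100 92 92 96 95 95 94 94 95 95 95 94 93 95 109 151 199 218 221 220 220 220 222 223 224 224
184 78 81 91 100 99 96 96 96 93 95 95 96 95 93 93 92 93 97 112 157 201 219 221 219 220 221 223 224 224 224
185 84 91 97 103 106 102 100 97 94 93 94 95 95 95 92 87 89 101 111 149 197 219 220 219 221 222 223 224 224 224
186 95 100 106 105 107 105 103 97 95 94 95 92 94 94 91 86 88 95 115 162 204 218 220 220 221 223 223 224 224 224
187 103 105 106 107 105 104 101 99 97 94 94 94 94 95 92 85 87 95 118 168 206 218 220 221 222 222 223 224
[... 1200 characters left out ...]
 116 119 115 102 95 93 91 93 105 116 121 135 178 209 220 221 219 216 214 213 213
199 102 102 102 102 100 102 106 116 116 115 119 121 118 116 111 106 110 118 121 122 137 180 210 219 219 217 215 214 213 212
200 103 104 102 108 125 137 145 154 140 120 118 121 125 124 122 122 123 124 123 120 139 189 215 221 219 216 214 213 213 211
201 108 127 137 150 180 203 208 190 150 118 115 119 121 124 124 124 125 123 121 121 141 191 215 221 219 216 213 214 212 212
202 151 182 200 208 219 229 232 210 156 120 115 118 122 122 124 125 124 122 121 122 139 179 210 219 218 216 213 214 214 213
203 207 214 221 228 236 241 239 217 160 121 116 118 121 122 123 124 123 122 121 119 123 150 193 208 209 212 214 213 213 211
```

Now the plug is inside the bore: the dark gap has gone and it moves freely without force. I'll continue down gently.

Emit:
{"name": "carry_out", "arguments": {
  "moves": [
    [0,0,-0.004,0,0,0],
    [0,0,-0.008,0,0,0],
    [0,0,-0.012,0,0,0],
    [0,0,-0.012,0,0,0]
  ]
}}

```text
time: 20.38
eef_pos: [0.5235, -0.2464, 0.1448]
orientation: [-0.0, 0.065, 0.998, 0.0]
wrist_force: [-0.8, 1.3, -1.7]
gripper_width: 0.0465
grip_force: 21.9
```

Emit:
{"name": "carry_out", "arguments": {
  "moves": [
    [0,0,-0.004,0,0,0],
    [0,0,-0.008,0,0,0],
    [0,0,-0.008,0,0,0]
  ]
}}

```text
time: 20.63
eef_pos: [0.5239, -0.2466, 0.1436]
orientation: [0.0, 0.065, 0.998, -0.0]
wrist_force: [-1.1, 1.5, 2.6]
gripper_width: 0.0466
grip_force: 21.9
```

Emit:
{"name": "carry_out", "arguments": {
  "moves": [
    [-0.002,0.003,-0.002,0,0,0],
    [-0.002,0.003,-0.006,0,0,0],
    [-0.002,0.003,-0.006,0,0,0]
  ]
}}

```text
time: 20.88
eef_pos: [0.5235, -0.2461, 0.1425]
orientation: [0.001, 0.065, 0.998, -0.001]
wrist_force: [-0.2, -0.1, 7.0]
gripper_width: 0.0467
grip_force: 21.9
```

Emit:
{"name": "carry_out", "arguments": {
  "moves": [
    [0,0,-0.003,0,0,0],
    [0,0,-0.006,0,0,0],
    [0,0,-0.006,0,0,0]
  ]
}}

```text
time: 21.13
eef_pos: [0.5236, -0.2461, 0.1411]
orientation: [0.001, 0.065, 0.998, -0.001]
wrist_force: [-0.9, -0.5, 7.5]
gripper_width: 0.0467
grip_force: 21.9
```

Emit:
{"name": "carry_out", "arguments": {
  "moves": [
    [0,0,-0.003,0,0,0],
    [0,0,-0.006,0,0,0],
    [0,0,-0.006,0,0,0]
  ]
}}

```text
time: 21.38
eef_pos: [0.5236, -0.2462, 0.1398]
orientation: [0.001, 0.065, 0.998, -0.001]
wrist_force: [-0.4, 0.1, 8.1]
gripper_width: 0.0471
grip_force: 21.9
```

Emit:
{"name": "carry_out", "arguments": {
  "moves": [
    [0,0,-0.003,0,0,0],
    [0,0,-0.005,0,0,0],
    [0,0,-0.005,0,0,0]
  ]
}}

```text
time: 21.63
eef_pos: [0.5236, -0.2462, 0.1386]
orientation: [0.001, 0.065, 0.998, -0.001]
wrist_force: [-1.5, 0.7, 9.1]
gripper_width: 0.0467
grip_force: 21.9
```

Emit:
{"name": "carry_out", "arguments": {
  "moves": [
    [0,0,-0.002,0,0,0],
    [0,0,-0.005,0,0,0],
    [0,0,-0.005,0,0,0]
  ]
}}

```text
time: 21.88
eef_pos: [0.5237, -0.2462, 0.1375]
orientation: [0.001, 0.065, 0.998, -0.001]
wrist_force: [-1.3, -0.9, 8.9]
gripper_width: 0.0466
grip_force: 21.9
```

Emit:
{"name": "carry_out", "arguments": {
  "moves": [
    [0,0,-0.002,0,0,0],
    [0,0,-0.004,0,0,0],
    [0,0,-0.004,0,0,0]
  ]
}}

```text
time: 22.13
eef_pos: [0.5239, -0.2464, 0.1369]
orientation: [0.001, 0.065, 0.998, -0.001]
wrist_force: [-0.5, -0.2, 12.6]
gripper_width: 0.0466
grip_force: 22.0
```

```bash
python3 prof.py | sed -n '1,5p;24,45p'
```

```text
22.1333 [ 0.5239 -0.2464  0.1369] [-0.54 -0.17 12.57] [-0.133  0.311  0.006] 0.04662329087548437
stopper_mid [([194.0, 366.3], 0.52)]
stopper [([200.9, 359.9], 0.45)]
jug_mouth [([197.8, 368.7], 0.68), ([169.6, 363.8], 0.21)]
tongs_jaws [([188.8, 363.1], 0.62)]
182 87 99 125 123 107 98 98 101 101 97 95 95 96 95 95 96 96 96 98 126 185 214 221 221 219 220 221 222 224 225
183 83 87 105 109 99 92 94 98 98 96 95 96 94 95 95 95 95 96 101 132 189 218 222 221 220 221 222 223 225 225
184 78 82 94 99 99 97 97 97 95 94 96 95 94 95 95 95 97 98 101 135 193 219 221 220 220 222 223 224 225 226
185 84 90 97 103 104 103 101 97 94 93 94 94 95 96 95 94 97 97 102 136 193 218 220 219 221 222 223 224 225 225
186 96 101 105 107 106 106 102 98 94 95 95 95 95 96 94 94 95 98 108 148 197 218 220 220 221 222 224 224 224 224
187 104 104 107 107 106 106 103 100 95 94 95 95 96 94 93 92 96 99 111 156 200 218 221 221 222 223 224 225 224 224
188 104 106 106 107 106 104 102 100 96 94 94 95 94 95 93 92 93 97 116 164 204 219 221 222 222 223 224 224 224 224
189 106 107 107 106 106 103 102 100 96 96 96 95 94 94 93 92 91 9
[... 995 characters left out ...]
103 102 101 97 94 95 97 95 96 99 106 116 136 177 210 220 221 219 217 215 214 213
199 103 103 102 102 101 103 106 115 115 113 111 107 105 105 107 105 108 112 117 120 137 182 211 221 221 219 215 214 214 213
200 103 104 104 109 124 137 146 154 138 118 115 117 120 121 122 121 123 123 124 122 139 189 216 222 220 216 214 213 215 214
201 111 128 138 150 182 204 208 191 149 120 116 120 122 123 125 125 125 124 120 121 138 189 215 220 219 215 214 213 214 214
202 154 183 201 209 219 229 232 212 157 120 116 119 120 123 124 124 125 123 121 118 131 172 203 215 218 216 215 214 213 214
203 208 215 223 230 237 241 239 218 159 121 116 119 120 123 123 124 123 124 121 119 119 135 161 189 207 212 214 213 214 213
```

Emit:
{"name": "carry_out", "arguments": {
  "moves": [
    [0,0,0,0,0,0],
    [0,0,-0.001,0,0,0],
    [0,0,-0.001,0,0,0]
  ]
}}

```text
time: 22.63
eef_pos: [0.5239, -0.2464, 0.1369]
orientation: [0.002, 0.065, 0.998, -0.001]
wrist_force: [-0.9, -0.8, 14.9]
gripper_width: 0.0468
grip_force: 22.0
```

A hard stop: no travel as the load rises to about 16.5 N, and the height matches home. I'll relieve the load, open the tongs and rise.

Emit:
{"name": "carry_out", "arguments": {
  "moves": [
    [0,0,0.002,0,0,0],
    [0,0,0.004,0,0,0]
  ]
}}

```text
time: 22.8
eef_pos: [0.5236, -0.2463, 0.1371]
orientation: [0.001, 0.065, 0.998, -0.001]
wrist_force: [-0.6, -0.9, 4.8]
gripper_width: 0.0468
grip_force: 22.0
```

Emit:
{"name": "carry_out", "arguments": {
  "moves": [
    [0,0,0,0,0,0],
    [0,0,0,0,0,0],
    [0,0,0,0,0,0],
    [0,0,0,0,0,0],
    [0,0,0,0,0,0]
  ],
  "hand": 0.108,
  "squeeze": 15
}}

```text
time: 23.22
eef_pos: [0.523, -0.2457, 0.1355]
orientation: [-0.0, 0.065, 0.998, 0.0]
wrist_force: [-1.4, -0.1, -0.7]
gripper_width: 0.0512
grip_force: 7.0
```

Emit:
{"name": "carry_out", "arguments": {
  "moves": [
    [0,0,0.01,0,0,0],
    [0,0,0.025,0,0,0],
    [0,0,0.05,0,0,0],
    [0,0,0.08,0,0,0],
    [0,0,0.12,0,0,0],
    [0,0,0.16,0,0,0],
    [0,0,0.18,0,0,0],
    [0,0,0.18,0,0,0]
  ]
}}

```text
time: 23.88
eef_pos: [0.5236, -0.246, 0.1828]
orientation: [0.001, 0.065, 0.998, -0.001]
wrist_force: [0.1, -0.1, -1.0]
gripper_width: 0.0517
grip_force: 7.0
```

```bash
python3 prof.py | sed -n '1,47p'
```

```text
23.8833 [ 0.5236 -0.246   0.1828] [ 0.11 -0.11 -1.  ] [-0.028  0.02   0.014] 0.05169254140060516
stopper_mid [([193.9, 368.1], 0.59)]
stopper [([200.3, 366.2], 0.49)]
jug_mouth [([197.4, 366.7], 0.78)]
tongs_jaws [([176.7, 369.5], 0.57)]
164 152 143 135 141 145 147 146 140 123 105 97 95 95 94 97 102 101 98 94 94 94 95 108 135 152 158 158 155 155 151
165 146 136 131 142 150 149 149 143 123 104 98 97 96 96 95 98 100 96 95 94 94 97 114 146 163 164 161 156 150 148
166 125 121 127 144 151 154 151 146 127 107 96 96 95 95 94 97 97 96 94 94 95 100 131 174 189 186 179 173 166 158
167 109 108 121 143 155 156 154 148 129 107 98 95 97 95 94 94 93 93 95 94 94 100 135 188 211 216 214 211 205 193
168 101 107 130 150 158 158 155 152 132 109 97 95 94 95 93 91 91 95 95 94 95 102 138 194 218 222 221 219 218 216
169 100 117 144 160 162 160 163 160 139 111 97 95 96 95 93 92 94 94 95 93 96 105 149 198 220 221 219 217 217 219
170 117 145 167 173 167 159 163 164 140 111 99 95 95 95 95 96 97 97 95 94 94 108 152 201 219 220 216 215 217 219
171 150 180 187 183 171 152 136 125 112 100 96 96 96 95 97 104 103 97 
[... 3286 characters left out ...]
 116 120 122 123 123 121 122 124 123 120 139 188 213 219 218 215 212 211 211 212
201 110 125 136 150 179 200 206 188 149 118 115 116 121 122 123 123 123 123 121 121 141 189 214 219 217 214 212 212 212 210
202 152 180 199 207 217 227 231 208 154 120 115 117 119 121 123 123 123 121 121 123 148 196 218 221 216 213 212 212 213 211
203 205 213 221 228 235 240 238 215 158 120 114 117 119 122 122 122 122 120 119 121 154 212 232 228 219 213 212 212 212 210
204 219 221 228 236 241 242 239 215 156 120 113 118 120 121 122 122 122 121 118 118 144 202 229 234 229 219 213 212 210 209
205 219 226 235 240 242 243 238 207 148 118 114 118 121 120 121 121 121 120 119 116 120 147 177 214 227 225 217 212 209 209
```

The stopper stayed in the jug. I'll move the tongs clear, toward the stand, so I can measure how it sits without occlusion.

Emit:
{"name": "carry_out", "arguments": {
  "moves": [
    [0,0.02,0.04,0,0,0],
    [0,0.08,0.07,0,0,0],
    [0,0.18,0.07,0,0,0],
    [0,0.3,0.07,0,0,0],
    [0,0.42,0.07,0,0,0],
    [0,0.54,0.07,0,0,0],
    [0,0.66,0.07,0,0,0],
    [0,0.76,0.07,0,0,0],
    [0,0.83,0.07,0,0,0],
    [0,0.86,0.07,0,0,0],
    [0,0.86,0.07,0,0,0]
  ]
}}

```text
time: 25.05
eef_pos: [0.523, -0.0289, 0.1992]
orientation: [0.001, 0.064, 0.998, 0.0]
wrist_force: [-0.4, 0.7, -0.8]
gripper_width: 0.0516
grip_force: 7.0
```

Run:
```python
from h import *
s=observe();print(s["time"],np.round(s["eef_pos"],4),s["gripper_width"],s["grip_force"])
F={n:grab_frame(n) for n in("side","top")}
f=F["side"];g=cv2.cvtColor(f["frame"],cv2.COLOR_RGB2GRAY).astype(int)
for q in("stopper_mid","stopper"):
  for n in F: print(q,n,[(np.round(d["at"],1).tolist(),round(d["conf"],2)) for d in pinpoint(q,n)][:3])
for r in range(172,206): print(r,*g[r,354:380])
# predicted silhouettes at home / 3mm high
for c in((.5165,-.2385),):
  for dz in(0,.003):
    for nm,rad,z in(("captop",8,.121),("capbot",8,.117),("flangetop",15,.089),("flangebot",15,.085),("rim",17,.085),("bore",9.5,.085)):
        P=np.array([proj(f,(c[0]+rad/1e3*np.cos(a),c[1]+rad/1e3*np.sin(a),z+(dz if nm not in("rim","bore") else 0))) for a in np.linspace(0,6.28,60)])
        print(dz,nm,"rows",np.round([P[:,0].min(),P[:,0].max()],1),"cols",np.round([P[:,1].min(),P[:,1].max()],1))
t=cv2.cvtColor(F["top"]["frame"],cv2.COLOR_RGB2GRAY).astype(int)
print("top")
for r in range(248,272): print(r,*t[r,382:406])
```

```text
25.05 [ 0.523  -0.0289  0.1992] 0.051597039735893996 6.9591861963272095
stopper_mid side [([176.5, 335.8], 0.64), ([191.6, 366.6], 0.58), ([356.0, 245.5], 0.55)]
stopper_mid top [([255.8, 395.4], 0.44)]
stopper side [([279.8, 326.4], 0.55), ([199.6, 364.5], 0.42), ([180.1, 336.6], 0.32)]
stopper top [([260.0, 393.2], 0.56)]
172 158 143 130 118 105 99 93 90 87 87 87 97 139 195 220 224 224 223 223 225 226 226 223 220 219 220
173 112 102 97 94 92 90 90 90 89 87 87 112 171 210 223 224 223 223 224 226 226 225 221 220 218 220
174 93 92 93 91 91 91 90 87 87 87 90 127 189 218 223 223 224 223 225 226 225 223 221 220 220 221
175 94 94 95 96 92 90 88 87 86 85 90 124 184 216 222 221 223 224 226 226 224 221 221 220 221 221
176 92 99 116 113 98 91 88 87 85 88 94 109 146 190 212 219 222 225 225 224 222 221 220 221 222 222
177 94 113 141 131 103 88 88 86 88 101 120 121 117 143 186 212 222 225 225 224 221 221 221 222 222 221
178 96 117 142 129 100 89 89 88 94 117 152 144 116 113 143 190 217 224 224 221 221 222 223 223 221 221
179 95 109 118 106 91 89 89 94 100 110 127 122 107 104 113 151 203 222 223 
[... 5019 characters left out ...]
9 197 197 197 186 162
265 140 96 101 99 100 95 83 83 93 144 150 112 108 107 103 143 184 199 197 197 196 198 183 163
266 174 140 99 99 99 101 97 89 85 90 99 104 117 120 109 161 199 198 197 195 194 193 173 156
267 166 173 141 100 101 103 102 100 94 86 84 89 89 114 167 194 199 195 199 193 194 189 167 148
268 156 175 173 172 144 98 102 105 104 99 135 174 189 190 194 194 194 193 194 195 194 176 153 148
269 131 164 173 178 177 176 149 102 147 182 187 188 192 190 194 195 192 193 194 193 187 162 150 163
270 114 136 164 175 175 178 179 179 180 187 191 191 190 190 191 190 192 193 189 190 172 146 151 166
271 108 116 142 171 176 179 179 182 182 184 187 185 188 188 189 189 191 191 190 166 143 146 161 177
```

Measured against the rim, the cap-top and flange edges read about 0.5–0.9 px higher than fully home (roughly 1–2.5 mm). The off-axis jaw pressure may have stuck the plug slightly tilted. I'll shut the empty tongs and press straight down on the cap with the jaw foot.

Emit:
{"name": "carry_out", "arguments": {
  "moves": [
    [0,-0.04,0,0,0,0],
    [0,-0.12,0,0,0,0],
    [0,-0.24,0,0,0,0],
    [0,-0.38,0,0,0,0],
    [0,-0.52,0,0,0,0],
    [0,-0.65,0,0,0,0],
    [0,-0.76,0,0,0,0],
    [0,-0.84,0,0,0,0],
    [0,-0.88,0,0,0,0],
    [0,-0.894,0,0,0,0],
    [0,-0.894,0,0,0,0]
  ],
  "hand": -0.14,
  "squeeze": 30
}}

```text
time: 26.27
eef_pos: [0.5229, -0.2548, 0.1981]
orientation: [-0.0, 0.066, 0.998, 0.0]
wrist_force: [-0.2, 0.4, -1.8]
gripper_width: 0.0425
grip_force: 30.0
```

Emit:
{"name": "carry_out", "arguments": {
  "moves": [
    [0,0,-0.02,0,0,0],
    [0,0,-0.04,0,0,0],
    [0,0,-0.06,0,0,0],
    [0,0,-0.07,0,0,0],
    [0,0,-0.07,0,0,0]
  ]
}}

```text
time: 26.68
eef_pos: [0.5229, -0.2536, 0.1799]
orientation: [-0.001, 0.065, 0.998, 0.0]
wrist_force: [0.0, 0.0, -0.2]
gripper_width: 0.043
grip_force: 30.0
```

Emit:
{"name": "carry_out", "arguments": {
  "moves": [
    [0,0.004,-0.006,0,0,0],
    [0,0.004,-0.012,0,0,0],
    [0,0.004,-0.018,0,0,0],
    [0,0.004,-0.018,0,0,0]
  ]
}}

```text
time: 27.02
eef_pos: [0.5231, -0.2532, 0.1761]
orientation: [-0.0, 0.065, 0.998, 0.0]
wrist_force: [0.5, -0.1, -1.7]
gripper_width: 0.0427
grip_force: 30.0
```

Emit:
{"name": "carry_out", "arguments": {
  "moves": [
    [0,0,-0.004,0,0,0],
    [0,0,-0.008,0,0,0],
    [0,0,-0.008,0,0,0]
  ]
}}

```text
time: 27.27
eef_pos: [0.5231, -0.2533, 0.1741]
orientation: [-0.0, 0.065, 0.998, 0.0]
wrist_force: [0.3, -0.3, -1.2]
gripper_width: 0.0428
grip_force: 30.0
```

Emit:
{"name": "carry_out", "arguments": {
  "moves": [
    [0,0,-0.004,0,0,0],
    [0,0,-0.008,0,0,0],
    [0,0,-0.008,0,0,0]
  ]
}}

```text
time: 27.52
eef_pos: [0.523, -0.2532, 0.1721]
orientation: [-0.0, 0.065, 0.998, 0.0]
wrist_force: [-0.2, -0.3, -0.6]
gripper_width: 0.043
grip_force: 30.0
```

Emit:
{"name": "carry_out", "arguments": {
  "moves": [
    [0,0,-0.003,0,0,0],
    [0,0,-0.006,0,0,0],
    [0,0,-0.006,0,0,0]
  ]
}}

```text
time: 27.77
eef_pos: [0.5231, -0.2532, 0.1707]
orientation: [-0.0, 0.065, 0.998, 0.0]
wrist_force: [-0.9, 0.2, -1.9]
gripper_width: 0.0429
grip_force: 30.0
```

Emit:
{"name": "carry_out", "arguments": {
  "moves": [
    [0,0,-0.003,0,0,0],
    [0,0,-0.005,0,0,0],
    [0,0,-0.005,0,0,0]
  ]
}}

```text
time: 28.02
eef_pos: [0.5231, -0.2533, 0.1695]
orientation: [0.0, 0.065, 0.998, 0.0]
wrist_force: [-0.3, -0.0, -1.4]
gripper_width: 0.0428
grip_force: 30.0
```

Emit:
{"name": "carry_out", "arguments": {
  "moves": [
    [0,0,-0.003,0,0,0],
    [0,0,-0.005,0,0,0],
    [0,0,-0.005,0,0,0]
  ]
}}

```text
time: 28.27
eef_pos: [0.5235, -0.2534, 0.1692]
orientation: [0.001, 0.065, 0.998, -0.0]
wrist_force: [0.6, 0.9, 5.5]
gripper_width: 0.0425
grip_force: 30.0
```

Emit:
{"name": "carry_out", "arguments": {
  "moves": [
    [0,0,-0.002,0,0,0],
    [0,0,-0.003,0,0,0],
    [0,0,-0.003,0,0,0]
  ]
}}

```text
time: 28.52
eef_pos: [0.5236, -0.2534, 0.1687]
orientation: [0.001, 0.065, 0.998, -0.0]
wrist_force: [-0.4, 0.2, 7.1]
gripper_width: 0.043
grip_force: 30.0
```

Emit:
{"name": "carry_out", "arguments": {
  "moves": [
    [0,0,-0.001,0,0,0],
    [0,0,-0.002,0,0,0],
    [0,0,-0.002,0,0,0]
  ]
}}

```text
time: 28.77
eef_pos: [0.5236, -0.2534, 0.1682]
orientation: [0.001, 0.065, 0.998, -0.0]
wrist_force: [-0.1, 0.0, 7.0]
gripper_width: 0.0426
grip_force: 30.0
```

It yields at a steady 9 N or so, which is the seal moving, so it hadn't been fully home. Pressing on.

Emit:
{"name": "carry_out", "arguments": {
  "moves": [
    [0,0,-0.002,0,0,0],
    [0,0,-0.004,0,0,0],
    [0,0,-0.004,0,0,0]
  ]
}}

```text
time: 29.02
eef_pos: [0.5237, -0.2534, 0.1676]
orientation: [0.001, 0.065, 0.998, -0.0]
wrist_force: [-0.8, 0.7, 9.3]
gripper_width: 0.0428
grip_force: 30.0
```

Emit:
{"name": "carry_out", "arguments": {
  "moves": [
    [0,0,-0.002,0,0,0],
    [0,0,-0.004,0,0,0],
    [0,0,-0.004,0,0,0]
  ]
}}

```text
time: 29.27
eef_pos: [0.524, -0.2537, 0.1673]
orientation: [0.002, 0.065, 0.998, -0.001]
wrist_force: [0.9, -0.2, 13.9]
gripper_width: 0.0432
grip_force: 30.0
```

Emit:
{"name": "carry_out", "arguments": {
  "moves": [
    [0,0,0.004,0,0,0],
    [0,0,0.02,0,0,0],
    [0,0,0.05,0,0,0],
    [0,0,0.1,0,0,0],
    [0,0.05,0.13,0,0,0],
    [0,0.15,0.13,0,0,0],
    [0,0.27,0.13,0,0,0],
    [0,0.39,0.13,0,0,0],
    [0,0.5,0.13,0,0,0],
    [0,0.57,0.13,0,0,0],
    [0,0.6,0.13,0,0,0],
    [0,0.6,0.13,0,0,0]
  ]
}}

```text
time: 30.27
eef_pos: [0.5232, -0.1017, 0.1985]
orientation: [0.001, 0.064, 0.998, 0.0]
wrist_force: [-0.6, -0.5, -0.3]
gripper_width: 0.0426
grip_force: 30.0
```

Run:
```python
from h import *
s=observe();print(s["time"],np.round(s["eef_pos"],4),np.round(s["wrist_force"],1),s["gripper_width"],s["grip_force"])
f=grab_frame("side");g=cv2.cvtColor(f["frame"],cv2.COLOR_RGB2GRAY).astype(int)
for r in range(178,206): print(r,*g[r,356:378])
```

```text
30.2667 [ 0.5232 -0.1017  0.1985] [-0.6 -0.5 -0.3] 0.04258762929340694 29.98915635555022
178 140 127 98 87 86 88 94 116 151 142 115 112 141 189 217 224 223 221 220 221 222 222
179 118 106 91 87 91 95 100 110 126 120 108 103 111 150 201 221 222 220 221 222 222 221
180 99 94 91 94 99 100 101 105 104 103 102 102 104 134 194 219 221 221 222 222 222 221
181 98 94 95 101 104 103 103 103 102 103 103 106 106 128 182 213 219 222 222 222 221 220
182 106 99 98 102 105 103 103 104 110 123 133 139 140 137 155 195 216 221 222 221 221 220
183 99 92 92 99 100 101 102 107 131 166 190 199 198 184 170 193 215 222 222 221 221 221
184 100 98 97 97 98 101 101 113 151 191 213 217 216 207 189 195 214 221 221 221 221 222
185 105 104 102 98 98 98 100 108 138 180 203 208 208 200 181 178 205 220 221 220 222 222
186 107 107 102 99 97 100 107 122 127 135 149 162 166 156 153 185 213 221 221 221 222 223
187 108 106 103 101 100 101 116 147 146 119 106 112 114 114 132 189 217 221 221 222 222 223
188 107 105 101 103 101 101 106 120 118 100 95 98 99 100 128 190 217 221 221 222 223 223
189 105 103 103 101 101 100 101 10
[... 803 characters left out ...]
7 129 110 100 99 101 108 125 143 177 201 216 222 222 220
199 103 103 109 118 123 144 170 160 130 113 108 111 118 126 126 130 154 191 215 221 222 219
200 126 139 147 156 141 131 144 149 138 125 123 128 143 160 155 136 145 190 217 221 220 217
201 182 205 208 193 152 123 121 127 128 126 125 128 133 141 137 127 144 194 218 222 221 218
202 220 231 233 213 158 123 119 122 125 126 125 126 125 125 124 125 152 199 221 223 219 217
203 237 242 240 219 161 123 127 150 161 146 129 124 124 124 122 126 162 218 234 231 222 217
204 243 244 241 218 159 129 160 215 224 188 141 126 125 123 121 125 163 223 241 242 233 222
205 244 245 241 211 150 140 194 233 234 197 144 126 125 123 121 126 166 226 242 245 242 233
```

The cap dropped by about 0.8 mm and then hit a firm stop. To get an absolute height I'll touch the shut tongs to the free end of the block (top at 30 mm) and compare it with the cap contact at TCP 0.1673.

Emit:
{"name": "carry_out", "arguments": {
  "moves": [
    [0.02,0.015,-0.02,0,0,0],
    [0.046,0.035,-0.07,0,0,0],
    [0.046,0.035,-0.14,0,0,0],
    [0.046,0.035,-0.21,0,0,0],
    [0.046,0.035,-0.28,0,0,0],
    [0.046,0.035,-0.34,0,0,0],
    [0.046,0.035,-0.39,0,0,0],
    [0.046,0.035,-0.43,0,0,0],
    [0.046,0.035,-0.45,0,0,0],
    [0.046,0.035,-0.46,0,0,0],
    [0.046,0.035,-0.46,0,0,0]
  ]
}}

```text
time: 31.23
eef_pos: [0.5347, -0.0946, 0.0824]
orientation: [-0.0, 0.065, 0.998, 0.0]
wrist_force: [-0.0, -1.0, -0.3]
gripper_width: 0.0427
grip_force: 30.0
```

Emit:
{"name": "carry_out", "arguments": {
  "moves": [
    [0,0,-0.006,0,0,0],
    [0,0,-0.01,0,0,0],
    [0,0,-0.012,0,0,0],
    [0,0,-0.012,0,0,0]
  ]
}}

```text
time: 31.57
eef_pos: [0.5347, -0.0945, 0.0799]
orientation: [0.0, 0.065, 0.998, -0.0]
wrist_force: [0.4, 0.2, -1.5]
gripper_width: 0.0427
grip_force: 30.0
```

Emit:
{"name": "carry_out", "arguments": {
  "moves": [
    [0,0,-0.004,0,0,0],
    [0,0,-0.007,0,0,0],
    [0,0,-0.007,0,0,0]
  ]
}}

```text
time: 31.82
eef_pos: [0.5345, -0.0945, 0.0777]
orientation: [-0.0, 0.065, 0.998, 0.0]
wrist_force: [0.1, -0.6, -1.2]
gripper_width: 0.0424
grip_force: 30.0
```

Emit:
{"name": "carry_out", "arguments": {
  "moves": [
    [0,0,-0.003,0,0,0],
    [0,0,-0.005,0,0,0],
    [0,0,-0.005,0,0,0]
  ]
}}

```text
time: 32.07
eef_pos: [0.5347, -0.0945, 0.0768]
orientation: [0.0, 0.065, 0.998, -0.0]
wrist_force: [-0.7, -0.2, 1.8]
gripper_width: 0.0426
grip_force: 30.0
```

The block contact at TCP 0.0768 puts the cap top at 0.1205 m, against 0.121 for fully home, so the stopper is seated. Now I'll raise, open the tongs to carrying width and return to the stand.

Emit:
{"name": "carry_out", "arguments": {
  "moves": [
    [0,0,0.02,0,0,0],
    [0,0,0.07,0,0,0],
    [0,0,0.14,0,0,0],
    [0,0,0.22,0,0,0],
    [-0.01,0.05,0.3,0,0,0],
    [-0.03,0.15,0.37,0,0,0],
    [-0.055,0.28,0.4,0,0,0],
    [-0.08,0.42,0.4,0,0,0],
    [-0.11,0.56,0.4,0,0,0],
    [-0.13,0.68,0.4,0,0,0],
    [-0.145,0.76,0.4,0,0,0],
    [-0.15,0.8,0.4,0,0,0]
  ],
  "hand": 0.108,
  "squeeze": 15
}}

```text
time: 33.07
eef_pos: [0.4966, 0.1077, 0.1779]
orientation: [0.001, 0.064, 0.998, 0.0]
wrist_force: [1.0, -1.1, 0.1]
gripper_width: 0.0517
grip_force: 6.9
```

Emit:
{"name": "carry_out", "arguments": {
  "moves": [
    [-0.015,0.08,0,0,0,0],
    [-0.04,0.2,0,0,0,0],
    [-0.07,0.34,0,0,0,0],
    [-0.09,0.45,0,0,0,0],
    [-0.105,0.53,0,0,0,0],
    [-0.112,0.57,0,0,0,0],
    [-0.114,0.58,0,0,0,0],
    [-0.114,0.58,0,0,0,0],
    [-0.114,0.58,0,0,0,0]
  ]
}}

```text
time: 33.82
eef_pos: [0.469, 0.2495, 0.1768]
orientation: [0.0, 0.066, 0.998, -0.0]
wrist_force: [0.3, -0.0, -1.1]
gripper_width: 0.0516
grip_force: 6.9
```

Run:
```python
from h import *
s=observe();p=np.array(s["eef_pos"]);print(s["time"],np.round(p,4),np.round(s["wrist_force"],1),s["gripper_width"],s["grip_force"])
f=grab_frame("side");u=np.array([.1305,.9914])
for q,y,z in(("tongs_plate",.026,.09),("tongs_hinge",-.011,.12),("tongs_jaws",-.001,.0075)):
    o=np.r_[p[:2]+y*u,p[2]-.0468+z];r=np.array(proj(f,o))
    c=sorted([(np.hypot(*(np.array(d["at"])-r)),np.round(np.array(d["at"])-r,1),round(d["conf"],2)) for d in pinpoint(q,"side")],key=lambda t:t[0]);print(q,c[:1])
print([(np.round(d["at"],1),d["conf"]) for d in pinpoint("stand","side")])
```

```text
33.8167 [0.469  0.2495 0.1768] [ 0.3 -0.  -1.1] 0.05163232687709434 6.947141736745834
tongs_plate [(np.float64(0.9472684151852229), array([ 0.7, -0.6]), 0.61)]
tongs_hinge [(np.float64(153.98189384977485), array([   4.9, -153.9]), 0.92)]
tongs_jaws [(np.float64(3.5757561455552214), array([3.5, 0.8]), 0.97)]
[(array([382.2, 306.3]), 0.56), (array([290.5, 306.4]), 0.41)]
```

Emit:
{"name": "carry_out", "arguments": {
  "moves": [
    [0,0.002,-0.03,0,0,0],
    [0,0.003,-0.1,0,0,0],
    [0,0.003,-0.18,0,0,0],
    [0,0.003,-0.25,0,0,0],
    [0,0.003,-0.31,0,0,0],
    [0,0.003,-0.35,0,0,0],
    [0,0.003,-0.38,0,0,0],
    [0,0.003,-0.4,0,0,0],
    [0,0.003,-0.4,0,0,0]
  ]
}}

```text
time: 34.82
eef_pos: [0.4686, 0.2511, 0.0762]
orientation: [-0.0, 0.065, 0.998, -0.0]
wrist_force: [-0.0, -0.1, -1.0]
gripper_width: 0.0518
grip_force: 6.9
```

Emit:
{"name": "carry_out", "arguments": {
  "moves": [
    [0,0,-0.015,0,0,0],
    [0,0,-0.03,0,0,0],
    [0,0,-0.045,0,0,0],
    [0,0,-0.06,0,0,0],
    [0,0,-0.075,0,0,0],
    [0,0,-0.085,0,0,0],
    [0,0,-0.085,0,0,0]
  ]
}}

```text
time: 35.4
eef_pos: [0.4688, 0.2513, 0.0556]
orientation: [0.0, 0.065, 0.998, 0.0]
wrist_force: [-0.1, -2.4, 3.7]
gripper_width: 0.0514
grip_force: 3.5
```

Emit:
{"name": "carry_out", "arguments": {
  "moves": [
    [0,-0.003,0,0,0,0],
    [0,-0.006,0,0,0,0],
    [0,-0.006,0,0,0,0]
  ]
}}

```text
time: 35.65
eef_pos: [0.4688, 0.25, 0.0557]
orientation: [0.0, 0.065, 0.998, 0.0]
wrist_force: [0.7, 1.3, 2.8]
gripper_width: 0.0517
grip_force: 7.6
```

Emit:
{"name": "carry_out", "arguments": {
  "moves": [
    [0,0,-0.002,0,0,0],
    [0,0,-0.004,0,0,0],
    [0,0,-0.004,0,0,0]
  ]
}}

```text
time: 35.9
eef_pos: [0.4688, 0.2496, 0.0545]
orientation: [0.0, 0.065, 0.998, -0.0]
wrist_force: [0.7, -2.3, 5.2]
gripper_width: 0.0515
grip_force: 3.8
```

Emit:
{"name": "carry_out", "arguments": {
  "moves": [
    [0,0,0.004,0,0,0],
    [0,0,0.004,0,0,0],
    [0,0,0.004,0,0,0],
    [0,0,0.004,0,0,0],
    [0,0,0.004,0,0,0],
    [0,0,0.004,0,0,0]
  ],
  "hand": 0.6
}}

```text
time: 36.4
eef_pos: [0.4685, 0.2497, 0.0552]
orientation: [-0.0, 0.065, 0.998, -0.0]
wrist_force: [0.1, 0.7, 0.8]
gripper_width: 0.0742
grip_force: 0.0
```

Run:
```python
from h import *
s=observe();p=np.array(s["eef_pos"]);print(s["time"],np.round(p,4),np.round(s["wrist_force"],1),s["gripper_width"],s["grip_force"])
f=grab_frame("side");u=np.array([.1305,.9914])
for q,y,z in(("tongs_grip",0,.096),("tongs_plate",.027,.096),("tongs_hinge",-.010,.126),("tongs_jaws",0,.0135)):
    o=np.r_[np.array([.4686,.2503])+y*u,z];r=np.array(proj(f,o))
    c=sorted([(np.hypot(*(np.array(d["at"])-r)),np.round(np.array(d["at"])-r,1),round(d["conf"],2)) for d in pinpoint(q,"side")],key=lambda t:t[0]);print(q,np.round(r,1),c[:1])
```

```text
36.4 [0.4685 0.2497 0.0552] [0.1 0.7 0.8] 0.07421359872547546 0.0
tongs_grip [352.2 304.8] [(np.float64(35.342950444556216), array([ -2.3, -35.3]), 0.52)]
tongs_plate [363.4 296.8] [(np.float64(33.40505635513185), array([ -5.3, -33. ]), 0.8)]
tongs_hinge [337.9 307.4] [(np.float64(44.22897570113166), array([ -4.7, -44. ]), 0.84)]
tongs_jaws [378.2 305.6] [(np.float64(10.585285159955475), array([-10.6,  -0.5]), 0.69)]
```

Emit:
{"name": "carry_out", "arguments": {
  "moves": [
    [0,0,0.01,0,0,0],
    [0,0,0.03,0,0,0],
    [0,0,0.07,0,0,0],
    [0,0,0.13,0,0,0],
    [0,0,0.2,0,0,0],
    [0,0,0.28,0,0,0],
    [0,0,0.36,0,0,0],
    [0,0,0.44,0,0,0],
    [0,0,0.5,0,0,0],
    [0,0,0.54,0,0,0],
    [0,0,0.56,0,0,0]
  ],
  "hand": 1
}}

```text
time: 37.57
eef_pos: [0.4689, 0.2499, 0.1971]
orientation: [0.001, 0.065, 0.998, 0.0]
wrist_force: [0.6, 0.7, -0.1]
gripper_width: 0.0933
grip_force: 0.0
```

Emit:
{"name": "carry_out", "arguments": {
  "moves": [
    [0,0.1,0.05,0,0,0],
    [-0.02,0.24,0.1,0,0,0],
    [-0.05,0.38,0.12,0,0,0],
    [-0.09,0.52,0.12,0,0,0],
    [-0.13,0.64,0.12,0,0,0],
    [-0.16,0.72,0.12,0,0,0],
    [-0.17,0.75,0.12,0,0,0],
    [-0.17,0.75,0.12,0,0,0]
  ]
}}

```text
time: 38.23
eef_pos: [0.4253, 0.4383, 0.2243]
orientation: [-0.001, 0.064, 0.998, -0.001]
wrist_force: [-0.4, -0.1, -0.9]
gripper_width: 0.093
grip_force: 0.0
```

Run:
```python
from h import *
s=observe();p=np.array(s["eef_pos"]);print(s["time"],np.round(p,4),np.round(s["wrist_force"],1),s["gripper_width"],s["grip_force"])
u=np.array([.1305,.9914])
for n in("side","top"):
  f=grab_frame(n)
  for q,y,z in(("tongs_grip",0,.096),("tongs_plate",.027,.096),("tongs_hinge",-.010,.126),("tongs_jaws",0,.0135)):
    o=np.r_[np.array([.4686,.2503])+y*u,z];r=np.array(proj(f,o))
    c=sorted([(np.hypot(*(np.array(d["at"])-r)),np.round(np.array(d["at"])-r,1),round(d["conf"],2)) for d in pinpoint(q,n)],key=lambda t:t[0]);print(n,q,np.round(r,1),[x[1:] for x in c[:1]])
  if n=="side":
    a=cv2.imread("pics/side0.png")[325:400,275:340].astype(int);b=f["frame"][325:400,275:340,::-1].astype(int)
    print("diff vs start",np.abs(a-b).mean(),"shifted",[round(np.abs(a[:,6:-6]-b[:,6+d:59+d]).mean(),1) for d in range(-4,5)])
  d=pinpoint("stopper_mid",n);print([(np.round(x["at"],1),round(x["conf"],2)) for x in d][:3])
```

```text
38.2333 [0.4253 0.4383 0.2243] [-0.4 -0.1 -0.9] 0.09302898847881969 0.0
side tongs_grip [352.2 304.8] [(array([ -39.8, -152.6]), 0.61)]
side tongs_plate [363.4 296.8] [(array([ -37.7, -158.7]), 0.58)]
side tongs_hinge [337.9 307.4] [(array([ -43.1, -152.4]), 0.74)]
side tongs_jaws [378.2 305.6] [(array([-8.2,  1.2]), 0.46)]
diff vs start 63.943179487179485 shifted [np.float64(75.8), np.float64(73.5), np.float64(70.5), np.float64(67.1), np.float64(65.1), np.float64(65.5), np.float64(67.2), np.float64(69.0), np.float64(70.7)]
[(array([353.1, 242.3]), 0.24)]
top tongs_grip [282.4 207.4] [(array([-29.3,   8.5]), 0.73)]
top tongs_plate [281.3 197.2] [(array([-22.7,   5.8]), 0.57)]
top tongs_hinge [281.5 208.8] [(array([-35.5,  11.9]), 0.71)]
top tongs_jaws [285.8 213.7] [(array([-3. , -4.9]), 0.77)]
[(array([258.9, 395. ]), 0.46)]
```

The networks suggest the tongs may be leaning. The arm blocks the side view, so I'll clear it and measure.

Emit:
{"name": "carry_out", "arguments": {
  "moves": [
    [-0.04,0.03,0,0,0,0],
    [-0.14,0.11,0,0,0,0],
    [-0.26,0.22,0,0,0,0],
    [-0.38,0.33,0,0,0,0],
    [-0.5,0.44,0,0,0,0],
    [-0.62,0.55,0,0,0,0],
    [-0.74,0.66,0,0,0,0],
    [-0.84,0.75,0,0,0,0],
    [-0.9,0.81,0,0,0,0],
    [-0.92,0.83,0,0,0,0]
  ]
}}

```text
time: 39.67
eef_pos: [0.1926, 0.6466, 0.2249]
orientation: [-0.0, 0.064, 0.998, -0.0]
wrist_force: [0.5, -0.1, -0.2]
gripper_width: 0.0931
grip_force: 0.0
```

Run:
```python
from h import *
s=observe();p=np.array(s["eef_pos"]);print(s["time"],np.round(p,4))
P={};F={}
for n in("side","top"):
  f=F[n]=grab_frame(n)
  a=cv2.imread(f"pics/{n}0.png");b=f["frame"][:,:,::-1]
  cv2.imwrite(f"pics/{n}9.png",b)
  d=np.abs(a.astype(int)-b).max(2)
  win=(slice(270,420),slice(230,350)) if n=="side" else (slice(215,315),slice(180,260))
  m=(d[win]>40);print(n,"changed px in window",m.sum())
  for q in("tongs_grip","tongs_plate","tongs_hinge","tongs_jaws","tongs","stand"):
    P[n,q]=[(np.round(x["at"],1).tolist(),round(x["conf"],2)) for x in pinpoint(q,n)][:3];print(n,q,P[n,q])
  ch=" .:-=+*#%@"
  v=b[win][::2 if n=="side" else 1,::1];v0=a[win][::2 if n=="side" else 1,::1]
  # grey (low saturation) pixels map
  for im in (v,):
    hsv=cv2.cvtColor(np.ascontiguousarray(im),cv2.COLOR_BGR2HSV)
    for r in range(im.shape[0]): print("".join("#" if hsv[r,c,1]<50 and hsv[r,c,2]>40 else ("d" if hsv[r,c,2]<80 else ".") for c in range(im.shape[1])))
```

```text
39.6667 [0.1926 0.6466 0.2249]
side changed px in window 1543
side tongs_grip [([348.6, 269.1], 0.94), ([313.6, 152.7], 0.62)]
side tongs_plate [([326.1, 138.2], 0.69), ([356.1, 262.6], 0.62), ([218.5, 324.2], 0.27)]
side tongs_hinge [([334.1, 260.5], 0.8), ([294.8, 153.3], 0.8), ([361.7, 313.2], 0.61)]
side tongs_jaws [([355.4, 161.7], 0.67), ([370.6, 307.4], 0.59)]
side tongs [([372.5, 311.1], 0.6), ([354.8, 168.2], 0.59)]
side stand [([383.3, 305.2], 0.84)]
ddddddddd#######ddd########.....................................................................######..................
ddddddd########d##d#######.....................................................................#######..................
dddddd########dd#d######........................................................................#####...................
ddddd#######ddddd######.......................................................................#########.................
ddd########dddd######......................................................................###############..............
dd#######dddd#######..........
[... 16266 characters left out ...]
..............dddd.ddddd..dd..ddd.dddddddd..........
d.ddddd.ddd......d.d..................d.....ddd.dddd.ddd..d..d....d.dd.d........
ddddddd.d..d....dddd.........................ddddd..dddd..d..dd..ddd..d.dd......
ddddddd........dd.ddd.d.......................ddd...ddd..ddddddd.dd.............
dddddddd..dd.d.ddddddddddd..........................ddd..ddddddd.d..............
dd......d.dd.ddddddddddddddd.......................dddd..dddd...d.....d.........
d...d...d.d....dddddddd...d........................ddd....dddd....d.............
d.dd......dd..d.d.dd...............................dddd....ddd...d..............
.dddd.dddd...dd..ddd...............................dddd....ddd..d...............
```

Run:
```python
from h import *
F={n:grab_frame(n) for n in("side","top")}
for k,a,b in(("plate",(356.1,262.6),(256.2,203.8)),("grip",(348.6,269.1),(254.8,216.8)),("hinge",(334.1,260.5),(246.3,224.3)),("jaws",(370.6,307.4),(283.5,210)),
 ("fixedfoot",(270+57*2,230+72),(215+72,180+22)),("hingefoot",(270+47*2,230+84),(215+74,180+38)),("bowfixed",(270+44*2,230+29),(215+32,180+28))):
    p,e=tri(F["side"],a,F["top"],b);print(k,np.round(p,4),round(e,4))
for n in F:
  for q in("tin","stand","garlic"): print(n,q,[(np.round(atz(F[n],d["at"],0)[:2],3),round(d["conf"],2)) for d in pinpoint(q,n)][:2])
print("tin start?",atz(F["top"],(236,214),.058))
a=cv2.imread("pics/side0.png").astype(int);b=F["side"]["frame"][:,:,::-1].astype(int);d=np.abs(a-b).max(2)>40
ys,xs=np.where(d[270:420,200:350]);print("side changed bbox",ys.min()+270,ys.max()+270,xs.min()+200,xs.max()+200)
d2=np.abs(cv2.imread("pics/top0.png").astype(int)-F["top"]["frame"][:,:,::-1]).max(2)>40
print("tin region changed top",d2[218:245,198:232].sum(), "side tin",d[325:375,218:262].sum())
print(F["side"]["eye"],observe()["time"])
```

```text
plate [0.5447 0.2681 0.066 ] 0.0024
grip [0.55   0.2366 0.0463] 0.0001
hinge [0.575  0.216  0.0527] 0.0061
jaws [0.4675 0.2532 0.045 ] 0.0083
fixedfoot [0.4635 0.2775 0.0368] 0.0
hingefoot [0.4575 0.233  0.0419] 0.002
bowfixed [0.5668 0.2604 0.0409] 0.0131
side tin [(array([0.609, 0.238]), 0.96)]
side stand [(array([0.467, 0.251]), 0.62), (array([ 0.513, -0.246]), 0.33)]
side garlic [(array([0.371, 0.084]), 0.89), (array([0.61 , 0.239]), 0.68)]
top tin []
top stand [(array([0.472, 0.255]), 0.81), (array([0.469, 0.269]), 0.55)]
top garlic [(array([0.379, 0.089]), 0.64), (array([0.471, 0.26 ]), 0.24)]
tin start? [0.6003617  0.24272856 0.058     ]
side changed bbox 329 399 249 319
tin region changed top 11 side tin 157
[0.23810282 0.74077247 0.8563585 ] 40.7667
```

The tongs tipped over on return: a jaw must have caught the stand wall. They now lie roughly level, jaws on the stand's rim and bow on the tin's edge. There's time to mend it, so I'll compute the grip point, regrip lightly at the rests and lift.

Run:
```python
from h import *
f=grab_frame("top");g=grab_frame("side")
for c in((257.5,205),(257.5,225),(257.5,215)): print(np.round(atz(f,c,.062),4))
for c in((348.6,269.1),(356.1,262.6)): print("side",np.round(atz(g,c,.062),4))
s=observe();print(s["time"],np.round(s["eef_pos"],4),np.round(s["joints"],3))
```

```text
[0.5406 0.2653 0.062 ]
[0.5394 0.2111 0.062 ]
[0.54   0.2382 0.062 ]
side [0.5439 0.2463 0.062 ]
side [0.5475 0.2659 0.062 ]
40.8667 [0.1961 0.6447 0.2253] [ 1.238  0.106  1.388 -0.     1.647 -0.202]
```

Emit:
{"name": "carry_out", "arguments": {
  "moves": [
    [0.06,-0.06,0,0,0,0],
    [0.16,-0.165,0,0,0,0],
    [0.27,-0.28,0,0,0,0],
    [0.38,-0.39,0,0,0,0],
    [0.49,-0.5,0,0,0,0],
    [0.6,-0.615,0,0,0,0],
    [0.71,-0.73,0,0,0,0],
    [0.82,-0.84,0,0,0,0],
    [0.92,-0.94,0,0,0,0],
    [0.96,-0.98,0,0,0,0]
  ],
  "hand": 1
}}

```text
time: 41.7
eef_pos: [0.4385, 0.3969, 0.2255]
orientation: [0.0, 0.066, 0.998, -0.0]
wrist_force: [0.4, -0.4, -0.3]
gripper_width: 0.093
grip_force: 0.0
```

Emit:
{"name": "carry_out", "arguments": {
  "moves": [
    [0.07,-0.1,0,0,0,0],
    [0.17,-0.25,0,0,0,0],
    [0.27,-0.4,-0.06,0,0,0],
    [0.36,-0.53,-0.14,0,0,0],
    [0.41,-0.61,-0.22,0,0,0],
    [0.424,-0.632,-0.3,0,0,0],
    [0.424,-0.632,-0.38,0,0,0],
    [0.424,-0.632,-0.4,0,0,0]
  ]
}}

```text
time: 42.37
eef_pos: [0.5412, 0.2409, 0.1219]
orientation: [-0.002, 0.066, 0.998, -0.001]
wrist_force: [-1.2, 0.0, -0.7]
gripper_width: 0.0931
grip_force: 0.0
```

Emit:
{"name": "carry_out", "arguments": {
  "moves": [
    [0,0,-0.06,0,0,0],
    [0,0,-0.14,0,0,0],
    [0,0,-0.22,0,0,0],
    [0,0,-0.29,0,0,0],
    [0,0,-0.34,0,0,0],
    [0,0,-0.37,0,0,0],
    [0,0,-0.38,0,0,0],
    [0,0,-0.38,0,0,0]
  ]
}}

```text
time: 43.03
eef_pos: [0.5421, 0.2421, 0.0305]
orientation: [0.0, 0.065, 0.998, 0.0]
wrist_force: [0.4, 0.9, -0.0]
gripper_width: 0.0929
grip_force: 0.0
```

Emit:
{"name": "carry_out", "arguments": {
  "moves": [
    [0,0,0,0,0,0],
    [0,0,0,0,0,0],
    [0,0,0,0,0,0],
    [0,0,0,0,0,0],
    [0,0,0,0,0,0],
    [0,0,0,0,0,0]
  ],
  "hand": 0.13,
  "squeeze": 12
}}

```text
time: 43.53
eef_pos: [0.5422, 0.2417, 0.0306]
orientation: [0.0, 0.065, 0.998, 0.0]
wrist_force: [-0.5, -0.9, -0.1]
gripper_width: 0.0575
grip_force: 0.3
```

Emit:
{"name": "carry_out", "arguments": {
  "moves": [
    [0,0,0,0,0,0],
    [0,0,0,0,0,0],
    [0,0,0,0,0,0],
    [0,0,0.03,0,0,0],
    [0,0,0.1,0,0,0],
    [0,0,0.19,0,0,0],
    [0,0,0.29,0,0,0],
    [0,0,0.39,0,0,0],
    [0,0,0.48,0,0,0],
    [0,0,0.54,0,0,0],
    [0,0,0.56,0,0,0]
  ]
}}

```text
time: 44.45
eef_pos: [0.5428, 0.242, 0.1733]
orientation: [0.001, 0.065, 0.998, 0.001]
wrist_force: [-0.5, 0.6, -0.3]
gripper_width: 0.0529
grip_force: 5.9
```

```bash
cat > pitch.py <<'E'
from h import *
s=observe();p=np.array(s["eef_pos"]);print(s["time"],np.round(p,4),np.round(s["wrist_force"],1),s["gripper_width"],s["grip_force"])
u=np.array([.1305,.9914]);xd=np.array([.9914,-.1305]);f=grab_frame("side")
pv=p+[0,0,.034]
D={q:[(np.round(x["at"],1).tolist(),round(x["conf"],2)) for x in pinpoint(q,"side")] for q in("tongs_jaws","tongs_hinge","tongs_plate")}
for q in D: print(q,D[q])
for ph in range(-10,100,15):
    a=np.deg2rad(ph);zd=np.r_[np.sin(a)*xd,np.cos(a)]
    print(ph,"jaws",np.round(proj(f,pv-.0825*zd),1),"hinge",np.round(proj(f,pv+.03*zd-np.r_[.01*u,0]),1))
E
python3 pitch.py
```

```text
44.45 [0.5428 0.242  0.1733] [-0.5  0.6 -0.3] 0.05286361299519239 5.886775106191635
tongs_jaws [([352.6, 168.5], 0.97), ([328.7, 301.2], 0.92)]
tongs_hinge [([296.9, 154.1], 0.92), ([284.4, 253.7], 0.85), ([322.0, 306.8], 0.38)]
tongs_plate [([327.9, 137.5], 0.96), ([307.4, 257.1], 0.83), ([326.5, 299.9], 0.54)]
-10 jaws [322.4 261.8] hinge [280.6 269.9]
5 jaws [327.5 271.7] hinge [278.7 266. ]
20 jaws [330.5 281.5] hinge [277.8 262.2]
35 jaws [331.4 290.4] hinge [277.8 259. ]
50 jaws [329.8 297.9] hinge [278.7 256.4]
65 jaws [325.8 303.5] hinge [280.5 254.7]
80 jaws [319.5 306.6] hinge [283.  253.9]
95 jaws [311.3 306.9] hinge [286.  254.2]
```

The tongs are held at 5.9 N but pitched about 60° (jaws toward the robot). I'll tilt the tool forward about the tongs' y axis to bring them upright.

Emit:
{"name": "carry_out", "arguments": {
  "moves": [
    [0.01,0,0.005,-0.0026,-0.0197,0],
    [0.03,0,0.01,-0.0052,-0.0393,0],
    [0.05,0,0.02,-0.0077,-0.059,0],
    [0.07,0,0.03,-0.0103,-0.0787,0],
    [0.085,0,0.04,-0.0129,-0.0983,0],
    [0.1,0,0.045,-0.0155,-0.118,0],
    [0.107,0,0.05,-0.018,-0.1377,0],
    [0.107,0,0.05,-0.018,-0.1377,0],
    [0.107,0,0.05,-0.018,-0.1377,0]
  ]
}}

```text
time: 45.4
eef_pos: [0.5673, 0.242, 0.1801]
orientation: [0.419, 0.058, 0.906, -0.028]
wrist_force: [0.5, -0.1, -0.2]
gripper_width: 0.0529
grip_force: 6.0
```

```bash
sed -i 's/^pv=.*/Q=rot(s["orientation"]);pv=p-.035*Q[:,2];print("tool dir",np.round(Q[:,2],3),"tooly",np.round(Q[:,1],3),"pivot",np.round(pv,4),"J",np.round(s["joints"],2))/' pitch.py; python3 pitch.py
```

```text
45.4 [0.5673 0.242  0.1801] [ 0.5 -0.1 -0.2] 0.05289367563303875 5.978317558765411
tool dir [ 0.756 -0.099 -0.647] tooly [ 0.128  0.992 -0.002] pivot [0.5408 0.2455 0.2028] J [ 0.66 -0.42  2.12 -0.76  0.91 -0.47]
tongs_jaws [([332.5, 273.6], 0.66), ([352.9, 165.0], 0.66)]
tongs_hinge [([295.8, 154.7], 0.77), ([280.8, 263.6], 0.6), ([333.4, 274.2], 0.46)]
tongs_plate [([328.5, 139.0], 0.94), ([311.4, 256.0], 0.58)]
-10 jaws [325.7 262. ] hinge [284.2 270.2]
5 jaws [330.8 272. ] hinge [282.3 266.2]
20 jaws [333.9 281.8] hinge [281.4 262.5]
35 jaws [334.8 290.7] hinge [281.3 259.3]
50 jaws [333.3 298.2] hinge [282.2 256.7]
65 jaws [329.4 303.8] hinge [284. 255.]
80 jaws [323.2 306.9] hinge [286.5 254.2]
95 jaws [315.  307.2] hinge [289.5 254.4]
```

Emit:
{"name": "carry_out", "arguments": {
  "moves": [
    [-0.03,0,0,-0.001,-0.008,0],
    [-0.09,0.005,0,-0.002,-0.016,0],
    [-0.16,0.01,-0.03,-0.003,-0.022,0],
    [-0.22,0.015,-0.08,-0.003,-0.022,0],
    [-0.26,0.018,-0.13,-0.003,-0.022,0],
    [-0.28,0.018,-0.17,-0.003,-0.022,0],
    [-0.28,0.018,-0.19,-0.003,-0.022,0],
    [-0.28,0.018,-0.196,-0.003,-0.022,0],
    [-0.28,0.018,-0.196,-0.003,-0.022,0]
  ]
}}

```text
time: 46.35
eef_pos: [0.4995, 0.2461, 0.1342]
orientation: [0.483, 0.057, 0.873, -0.032]
wrist_force: [0.1, -0.7, -0.4]
gripper_width: 0.053
grip_force: 6.0
```

```bash
python3 pitch.py
python3 - <<'E'
from h import *
f=grab_frame("side");b=np.ascontiguousarray(f["frame"][:,:,::-1]);cv2.imwrite("pics/side_h.png",b)
a=cv2.imread("pics/side0.png")
for nm,im,(r0,r1,c0,c1) in(("start",a,(330,396,280,340)),("now",b,(300,396,270,340))):
    h=cv2.cvtColor(np.ascontiguousarray(im[r0:r1,c0:c1]),cv2.COLOR_BGR2HSV)
    print(nm,"cols from",c0)
    for r in range(0,r1-r0,2): print(r0+r,"".join("#" if h[r,c,1]<60 and h[r,c,2]>50 else ("d" if h[r,c,2]<90 else ".") for c in range(c1-c0)))
E
```

```text
46.35 [0.4995 0.2461 0.1342] [ 0.1 -0.7 -0.4] 0.05297444477715852 5.967347323894501
tool dir [ 0.84  -0.111 -0.531] tooly [ 0.131  0.991 -0.   ] pivot [0.4701 0.25   0.1527] J [ 0.84 -0.52  2.33 -1.05  0.94 -0.11]
tongs_jaws [([361.1, 305.8], 0.67)]
tongs_hinge [([316.1, 302.2], 0.96), ([297.2, 152.9], 0.92), ([192.7, 367.9], 0.51)]
tongs_plate [([285.6, 286.6], 0.69), ([327.1, 141.0], 0.64), ([342.8, 293.4], 0.56)]
-10 jaws [356.5 297.6] hinge [318.2 308.8]
5 jaws [361.8 307.8] hinge [316.3 304.8]
20 jaws [365.3 317.8] hinge [315.1 300.9]
35 jaws [366.6 327.2] hinge [314.9 297.5]
50 jaws [365.7 335.3] hinge [315.6 294.7]
65 jaws [362.4 341.5] hinge [317.1 292.7]
80 jaws [356.9 345.3] hinge [319.3 291.7]
95 jaws [349.4 346.2] hinge [322.1 291.7]
start cols from 280
330 ............................................................
332 ............................................................
334 ..........................#.................................
336 ........................#######.............................
338 .......................############.........................
[... 4738 characters left out ...]
###########dddddddddddddd
378 .......................dddddddddddd...dddddddd###########ddddddddddddd
380 .........................dddddddd....dddddddddd###########dddddddddddd
382 ...........................ddddd....dddddddddddd############dddddddddd
384 .............................dd....dddddddddddddd..##########ddddddd##
386 ...............................d..dddddddddddddd....##########ddddd###
388 .................................dddddddddddddddddd...##########ddddd#
390 ...................................ddddddddddddddd.....##########ddddd
392 .....................................dddddddddddd.............####dddd
394 .......................................ddddddddd................####dd
```

The tongs now hang nearly upright (about 5° lean), with the foot roughly 3.5 mm too far in +x compared with the start image. I'll correct both.

Emit:
{"name": "carry_out", "arguments": {
  "moves": [
    [-0.015,0.002,0.005,-0.001,-0.007,0],
    [-0.03,0.004,0.01,-0.0018,-0.0138,0],
    [-0.039,0.005,0.013,-0.0018,-0.0138,0],
    [-0.039,0.005,0.013,-0.0018,-0.0138,0]
  ]
}}

```text
time: 46.93
eef_pos: [0.4867, 0.2444, 0.1433]
orientation: [0.513, 0.055, 0.856, -0.032]
wrist_force: [0.3, -0.7, -1.1]
gripper_width: 0.053
grip_force: 6.0
```

```bash
cat > asc.py <<'E'
from h import *
s=observe();p=np.array(s["eef_pos"]);Q=rot(s["orientation"]);print(s["time"],np.round(p,4),np.round(s["wrist_force"],1),round(float(s["gripper_width"]),4),round(float(s["grip_force"]),1),"dir",np.round(Q[:,2],3),"J",np.round(s["joints"],2))
f=grab_frame("side");b=np.ascontiguousarray(f["frame"][:,:,::-1])
h=cv2.cvtColor(b[330:396,280:330],cv2.COLOR_BGR2HSV)
for r in range(0,66,2): print(330+r,"".join("#" if h[r,c,1]<60 and h[r,c,2]>50 else ("d" if h[r,c,2]<90 else ".") for c in range(50)))
E
python3 asc.py
```

```text
46.9333 [0.4867 0.2444 0.1433] [ 0.3 -0.7 -1.1] 0.053 6.0 dir [ 0.875 -0.11  -0.471] J [ 0.9  -0.56  2.37 -1.14  0.98 -0.03]
330 ..................#########.....########..........
332 ..................########......########..........
334 .................#########......########..........
336 .................#########......########..........
338 .................#########......########..........
340 .................#########......########..........
342 .................#######################..........
344 ..................################################
346 ..................################################
348 ...................###############################
350 ...................###############################
352 ...................###############################
354 ...................###############################
356 ...................########........###############
358 ...................########.ddddddd..#############
360 ...................#########ddddddd###############
362 ...................#########dddddddd##############
364 ...................#########ddddddddd#############
366 ...................#########ddddddddddd###########
368 ...................#########dddddddddddd##########
370 ...................#########ddddddddddddd#########
372 ..................ddd#######d...dddddddddd########
374 ................dddddddd###d.....dddddddddd#######
376 ...............ddddddddddd......dddddddddddd.#####
378 .............dddddddddddd.....dddddddddddddd..####
380 ...............ddddddddd......dddddddddddd.....###
382 .................ddddd........ddddddddddd........#
384 ...................dd.......dddddddddddd..........
386 .....................d..dddddddddddddddd..........
388 .......................dddddddddddddddddd.........
390 .........................dddddddddddddd...........
392 ...........................dddddddddddd...........
394 .............................ddddddddd............
```

Emit:
{"name": "carry_out", "arguments": {
  "moves": [
    [0.006,0,-0.015,0.0005,0.004,0],
    [0.008,0,-0.035,0.0005,0.004,0],
    [0.008,0,-0.057,0.0005,0.004,0],
    [0.008,0,-0.057,0.0005,0.004,0]
  ]
}}

```text
time: 47.32
eef_pos: [0.4887, 0.2436, 0.127]
orientation: [0.502, 0.055, 0.863, -0.032]
wrist_force: [-0.2, 0.6, -1.0]
gripper_width: 0.053
grip_force: 6.0
```

```bash
python3 asc.py
```

```text
47.3167 [0.4887 0.2436 0.127 ] [-0.2  0.6 -1. ] 0.053 6.0 dir [ 0.862 -0.111 -0.494] J [ 0.88 -0.53  2.37 -1.12  0.96 -0.03]
330 ................#############..##########......ddd
332 ................############...########...........
334 ................##########......#######...........
336 .................########.......#######...........
338 .................########.......#######...........
340 ................#########.......#######...........
342 ................#########.......#######...........
344 ................#########.......#######...........
346 ................##########......#######..........#
348 ................##############################.###
350 ..................##############################dd
352 ..................##############################..
354 ..................################################
356 ..................################################
358 ..................################################
360 ..................################################
362 ...................#########dddddd################
364 ...................#########ddddd#################
366 ...................#########dddddd################
368 ...................#########ddddddd###############
370 ...................#########dddddddd##############
372 ..................##########d...ddddd############d
374 ................dd##########.....ddddd############
376 ...............ddddd#######....ddddddddd##########
378 .............dddddddddd####...ddddddddddd#########
380 ...............dddddddd.....ddddddddddddd..#######
382 .................ddddd.....dddddddddddddd...######
384 ...................dd.....dddddddddddddd.....#####
386 .....................d..ddddddddddddddd........###
388 .......................dddddddddddddddddd........#
390 .........................ddddddddddddddd..........
392 ...........................dddddddddddd...........
394 .............................ddddddddd............
```

Emit:
{"name": "carry_out", "arguments": {
  "moves": [
    [0.01,0.008,0,0,0,0],
    [0.02,0.014,0,0,0,0],
    [0.02,0.014,0,0,0,0],
    [0.02,0.014,0,0,0,0]
  ]
}}

```text
time: 47.7
eef_pos: [0.4939, 0.2477, 0.1286]
orientation: [0.502, 0.055, 0.862, -0.031]
wrist_force: [0.3, 0.1, -1.5]
gripper_width: 0.0529
grip_force: 5.9
```

```bash
python3 asc.py
```

```text
47.7 [0.4939 0.2477 0.1286] [ 0.3  0.1 -1.5] 0.0529 5.9 dir [ 0.863 -0.11  -0.494] J [ 0.88 -0.52  2.36 -1.12  0.95 -0.03]
330 ............##############..##########dddddddddddd
332 ............############....########..............
334 ............##########......########..............
336 .............########.......########..............
338 .............########.......########..............
340 ...........##########.......########.............#
342 ............#########.......########............##
344 ............#########.......########..........####
346 ............##########......########.........#####
348 .............############################...######
350 ..............##############################d..d##
352 ..............##############################......
354 ..............###################################.
356 ...............###################################
358 ...............##################################d
360 ...............#################################dd
362 ...............########..ddddd####################
364 ...............#########ddddd#####################
366 ...............#########ddddd#####################
368 ...............#########dddddd####################
370 ...............#########dddddddd###############d##
372 ...............#########ddddd....############ddddd
374 ...............##########ddd.....dd###########dddd
376 ...............d#########d.....dddd############ddd
378 .............dddddd#####d....ddddddd############dd
380 ...............dddddddd.....dddddddddd###########d
382 .................ddddd.....dddddddddddd###########
384 ...................dd.....ddddddddddddd..#########
386 .....................d..dddddddddddddd....########
388 .......................ddddddddddddddd.dd...######
390 .........................ddddddddddddddd.....#####
392 ...........................dddddddddddd.......####
394 .............................ddddddddd.........###
```

The foot now lines up with the start picture (295–304 against 296–304). I'll lower in two checked steps.

Emit:
{"name": "carry_out", "arguments": {
  "moves": [
    [-0.002,0,-0.02,0,0,0],
    [-0.002,0,-0.045,0,0,0],
    [-0.002,0,-0.07,0,0,0],
    [-0.002,0,-0.095,0,0,0],
    [-0.002,0,-0.1,0,0,0],
    [-0.002,0,-0.1,0,0,0]
  ]
}}

```text
time: 48.25
eef_pos: [0.4917, 0.2458, 0.1062]
orientation: [0.498, 0.055, 0.865, -0.031]
wrist_force: [-0.2, 0.7, -0.9]
gripper_width: 0.0529
grip_force: 5.9
```

```bash
python3 asc.py
```

```text
48.25 [0.4917 0.2458 0.1062] [-0.2  0.7 -0.9] 0.0529 5.9 dir [ 0.858 -0.108 -0.503] J [ 0.87 -0.5   2.38 -1.14  0.93  0.01]
330 ....................##############################
332 ..................################################
334 .................######################ddddddddddd
336 ...............########################ddddddddddd
338 ..............#############..#########............
340 ..............############....#######.............
342 ...............#########......#######.............
344 ...............########.......#######.............
346 ...............########.......#######.............
348 ..............#########.......#######.............
350 ..............#########.......#######............#
352 ..............#########.......#######..........###
354 ...............############...########........####
356 ...............###################################
358 ................#############################dd...
360 ................#############################.....
362 ................##################################
364 .................#################################
366 .................#################################
368 .................##########d######################
370 .................#########ddddd.##################
372 .................#########ddd..###################
374 ................d#########dd....##################
376 ...............d##########....dd##################
378 .............ddd##########...ddddd#############ddd
380 ...............d##########..ddddddd############ddd
382 .................#########.ddddddddd############dd
384 ...................dd#####ddddddddddd############d
386 .....................dd.ddddddddddddddd###########
388 .......................ddddddddddddddddd##########
390 .........................dddddddddddddddd#########
392 ...........................dddddddddddd....#######
394 .............................ddddddd........######
```

Emit:
{"name": "carry_out", "arguments": {
  "moves": [
    [0.006,0.002,0,0.0005,0.004,0],
    [0.012,0.004,-0.01,0.001,0.008,0],
    [0.018,0.004,-0.02,0.0014,0.011,0],
    [0.018,0.004,-0.03,0.0014,0.011,0],
    [0.018,0.004,-0.03,0.0014,0.011,0]
  ]
}}

```text
time: 48.72
eef_pos: [0.4964, 0.2468, 0.0992]
orientation: [0.468, 0.057, 0.882, -0.029]
wrist_force: [-0.8, -0.2, -1.0]
gripper_width: 0.0525
grip_force: 6.0
```

```bash
python3 asc.py
```

```text
48.7167 [0.4964 0.2468 0.0992] [-0.8 -0.2 -1. ] 0.0525 6.0 dir [ 0.821 -0.103 -0.561] J [ 0.83 -0.48  2.35 -1.04  0.91 -0.08]
330 ................##############.###################
332 ...............###################################
334 .............######################ddddddddddddddd
336 ............########################dddddddddddddd
338 ..........#############...##########dddddddddddddd
340 .........############......#######................
342 ..........##########.......#######................
344 ...........#######.........########..........#####
346 ...........#######..........#######.........######
348 ...........########.........#######.......########
350 ..........#########.........#######......#########
352 ...........########.........#######.....#########d
354 ...........#########........########..#########ddd
356 ............##########################ddd..d#ddddd
358 ............##########################.......ddddd
360 .............###############################..dddd
362 ..............##############################dddddd
364 ..............###################################d
366 ..............###################################d
368 ...............################################ddd
370 ...............###############################dddd
372 ................#############################d###d
374 ...............#########dd##################dd####
376 ...............d#########d..###########ddddddddd##
378 .............dd##########....##########ddddddddddd
380 ...............##########..ddd###########ddddddd##
382 ................#########.ddddd###########ddddd###
384 ...................#######ddddddd###########dddd##
386 .....................####ddddddddd###########ddddd
388 .......................dddddddddddd###########dddd
390 .........................dddddddddddd###########dd
392 ...........................dddddd......##########d
394 .............................ddd........##########
```

Emit:
{"name": "carry_out", "arguments": {
  "moves": [
    [0,0,-0.015,0,0,0],
    [0,0,-0.03,0,0,0],
    [0,0,-0.045,0,0,0],
    [0,0,-0.06,0,0,0],
    [0,0,-0.06,0,0,0]
  ]
}}

```text
time: 49.18
eef_pos: [0.4959, 0.2468, 0.083]
orientation: [0.467, 0.056, 0.882, -0.029]
wrist_force: [-0.1, 0.7, -2.2]
gripper_width: 0.0528
grip_force: 5.9
```

Emit:
{"name": "carry_out", "arguments": {
  "moves": [
    [0,0,-0.01,0,0,0],
    [0,0,-0.02,0,0,0],
    [0,0,-0.02,0,0,0]
  ]
}}

```text
time: 49.43
eef_pos: [0.4962, 0.2469, 0.0787]
orientation: [0.467, 0.056, 0.882, -0.029]
wrist_force: [-0.2, -0.4, -1.6]
gripper_width: 0.0529
grip_force: 6.0
```

```bash
python3 asc.py
```

```text
49.4333 [0.4962 0.2469 0.0787] [-0.2 -0.4 -1.6] 0.0529 6.0 dir [ 0.821 -0.103 -0.562] J [ 0.83 -0.45  2.36 -1.07  0.88 -0.03]
330 ..................................................
332 ..................................................
334 ..................#######.............############
336 ..................###########.....################
338 ................##################################
340 ...............###################################
342 .............#######################dddddddddddddd
344 ............########################dddddddddddddd
346 ..........#############....########...............
348 ..........###########......#######................
350 ...........#########.......########...............
352 ...........########.........#######..........#####
354 ............#######.........#######........#######
356 ..........#########.........#######.......########
358 ...........########.........########.....#########
360 ............########.......d#########dd##########d
362 ............####################################dd
364 ............##########################d.....#ddddd
366 .............##########################......ddddd
368 ..............##############################..dddd
370 ..............##############################dddddd
372 ...............###################################
374 ...............##################################d
376 ...............#########d######################ddd
378 .............dd###############################dddd
380 ...............#########..###################d###d
382 ................########.dd#############d###dd####
384 ...................######dd..##########ddddddddddd
386 .....................####d.dd###########dddddddddd
388 .........................ddddd###########ddddddd##
390 .........................ddddddd##########ddddd###
392 ...........................dddddd.##########ddddd#
394 .............................ddd....#########ddddd
```

Emit:
{"name": "carry_out", "arguments": {
  "moves": [
    [0,0,-0.006,0,0,0],
    [0,0,-0.01,0,0,0],
    [0,0,-0.01,0,0,0]
  ]
}}

```text
time: 49.73
eef_pos: [0.4962, 0.247, 0.0766]
orientation: [0.467, 0.056, 0.882, -0.029]
wrist_force: [-0.4, -0.2, -1.2]
gripper_width: 0.0526
grip_force: 6.1
```

Emit:
{"name": "carry_out", "arguments": {
  "moves": [
    [0,0,-0.006,0,0,0],
    [0,0,-0.012,0,0,0],
    [0,0,-0.012,0,0,0]
  ]
}}

```text
time: 49.98
eef_pos: [0.4965, 0.247, 0.0742]
orientation: [0.468, 0.056, 0.882, -0.029]
wrist_force: [-1.3, -1.9, 3.1]
gripper_width: 0.0527
grip_force: 3.4
```

Emit:
{"name": "carry_out", "arguments": {
  "moves": [
    [-0.008,0.001,0.001,0,0,0],
    [-0.018,0.002,0.002,0,0,0],
    [-0.018,0.002,0.002,0,0,0]
  ]
}}

```text
time: 50.23
eef_pos: [0.4913, 0.2476, 0.074]
orientation: [0.467, 0.056, 0.882, -0.028]
wrist_force: [0.6, -0.2, -1.0]
gripper_width: 0.0524
grip_force: 5.4
```

Emit:
{"name": "carry_out", "arguments": {
  "moves": [
    [0,0,0,0,0,0],
    [0,0,0,0,0,0],
    [0,0,0,0,0,0],
    [0,0,0,0,0,0],
    [0,0,0,0,0,0],
    [0,0,0,0,0,0]
  ],
  "hand": 0.6
}}

```text
time: 50.73
eef_pos: [0.4918, 0.2475, 0.0743]
orientation: [0.467, 0.056, 0.882, -0.029]
wrist_force: [-0.5, 0.0, -0.0]
gripper_width: 0.0743
grip_force: 0.0
```

```bash
python3 asc.py
```

```text
50.7333 [0.4918 0.2475 0.0743] [-0.5  0.  -0. ] 0.0743 0.0 dir [ 0.821 -0.103 -0.562] J [ 0.85 -0.45  2.37 -1.08  0.89 -0.02]
330 ..................................................
332 ...............................................###
334 ........................................##########
336 .....................................#############
338 ........................#######......#############
340 .......................############...dddddddddddd
342 ......................##############....dddddddddd
344 ....................#################.............
346 ...................####################...........
348 .................######################...........
350 ................#############.########............
352 ................###########....#######............
354 ................##########....########............
356 ................########......########............
358 ................########.....d########............
360 ...............##########..dd#########......######
362 ...............##########dddd##########ddd########
364 ...............##########dddd###########d#########
366 ................##########ddd####################d
368 ................##########ddd###################dd
370 .............#################################dddd
372 .............########################d.....#dddddd
374 .............#########################......dddd##
376 ...............############################..d####
378 .............dd###################################
380 ...............##################################d
382 .................###############################dd
384 ...................######ddd###################d##
386 .....................####dddd#############ddddddd#
388 .......................dddddddd###########dddddddd
390 .........................ddddddd###########ddddddd
392 ...........................ddddddd##########dddddd
394 .............................dddddd.##########dddd
```

The tongs stand upright again, and the silhouette matches the start. I'll retreat straight up; the palm moves away from the bow.

Emit:
{"name": "carry_out", "arguments": {
  "moves": [
    [0,0,0.015,0,0,0],
    [0,0,0.04,0,0,0],
    [0,0,0.08,0,0,0],
    [0,0,0.14,0,0,0],
    [0,0,0.22,0,0,0],
    [0,0,0.31,0,0,0],
    [0,0,0.4,0,0,0],
    [0,0,0.48,0,0,0],
    [0,0,0.53,0,0,0],
    [0,0,0.55,0,0,0]
  ]
}}

```text
time: 51.62
eef_pos: [0.492, 0.2478, 0.2145]
orientation: [0.468, 0.057, 0.881, -0.028]
wrist_force: [-0.0, 1.5, 1.1]
gripper_width: 0.0741
grip_force: 0.0
```

```bash
python3 asc.py
python3 - <<'E'
from h import *
f=grab_frame("side");a=cv2.imread("pics/side0.png").astype(int);b=f["frame"][:,:,::-1].astype(int)
d=np.abs(a-b).max(2)
for nm,w in(("tongs",(334,386,292,322)),("tin",(325,375,216,262)),("block big",(262,300,315,345)),("garlic",(312,345,366,400)),("mug",(232,285,376,436)),("mill",(172,228,316,342)),("jug",(205,232,348,382))):
    r0,r1,c0,c1=w;print(nm,(d[r0:r1,c0:c1]>50).sum(),"of",(r1-r0)*(c1-c0))
g=cv2.cvtColor(f["frame"],cv2.COLOR_RGB2GRAY).astype(int)
for r in range(180,203): print(r,*g[r,358:376])
E
```

```text
51.6167 [0.492  0.2478 0.2145] [-0.   1.5  1.1] 0.0741 0.0 dir [ 0.822 -0.102 -0.56 ] J [ 0.85 -0.6   2.23 -0.91  1.05 -0.32]
330 .........................#################dddddddd
332 ................................############dddddd
334 .................................############ddddd
336 ..................................############dddd
338 ........................#######.....############dd
340 .......................##########################d
342 .....................###############..############
344 ....................#################...##########
346 ..................#####################..#########
348 .................#####################....########
350 ...............#############..########......######
352 ...............############....#######.......#####
354 ................#########.....########........####
356 ................########......########..........##
358 ...............#########.....d########...........#
360 ...............#########...dd#########............
362 ...............##########dddd##########ddd........
364 ...............##########dddd######
[... 1997 characters left out ...]
 223 222 221 219
194 106 111 141 186 215 215 172 118 102 102 108 143 196 222 224 223 219 215
195 110 117 156 199 219 214 170 119 102 102 111 149 199 221 223 222 220 219
196 117 120 155 185 206 208 168 120 104 105 106 137 190 211 207 216 224 224
197 110 122 156 163 171 184 158 118 104 102 103 122 169 181 183 203 220 226
198 107 112 131 143 152 150 132 113 105 104 104 112 129 149 183 207 221 226
199 111 122 129 149 177 164 134 117 113 115 122 131 130 135 160 197 220 225
200 152 161 146 137 150 154 143 131 128 132 149 166 159 140 150 197 222 226
201 215 199 156 126 125 132 132 130 129 131 138 145 141 132 148 198 223 226
202 237 219 162 126 121 125 128 129 131 130 129 129 128 129 156 205 226 226
```

The tongs are upright in the stand as at the start, the tin, mill and jug are unmoved, the stopper is still seated, and the gripper is clear.

```bash
python3 -c "
from bench import *
print(finish_job())"
```

```text
the job is handed in; nothing more can be done
None
```

The job is handed in at about 52 s: the slim stopper is pressed into the white jug (cap height 0.1205 m, against 0.121 m when fully home), never over about 17 N, and the tongs are upright in their stand, though they tipped onto the tin on the first return, I had to regrip and re-stand them, and the mug, garlic and thicker stopper could not be confirmed unmoved in the last image.

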